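# Cure pearl pendants on a hand-cranked carousel

### The job

Turn the carousel by its crank knob, anticlockwise seen from above, up to 12 turns a minute (1.26 rad/s) and keep it steadily at that speed for at least six seconds so that all pendants cure evenly under the lamp. Then bring it to a stop with its index tab under the fixed pointer and let go of the knob. Never race the carousel or turn it backwards, handle only the crank, not the plate, the mould cups or the drag block, and leave the other things on the bench alone.

Things in the scene. Friction and masses are not known exactly. Their poses are not given: they have to be found in the camera images.
- carousel (a joint): turning angle of the carousel, rad, grows without limit as it turns anticlockwise seen from above; at 0 and every multiple of 2 pi its tab is exactly under the pointer. Nominal moment of inertia 0.049 kg m2 (hidden: 0.75 to 1.4 times); dry drag (mostly from the drag block) nominally 0.08 N m, hidden: 0.03 to 0.15, plus 0.008 N m per rad/s
- platter: the turning part of the carousel; origin on its axis at table height, x axis towards its tab: a flat aluminium plate, radius 150 mm, top 64 mm above the table, on a vertical bearing, with seven round green mould cups (44 mm wide, 16 mm high, centres 78 mm from the axis) holding pearl pendants; the eighth place, just inside the tab, is empty
- crank (a joint): angle of the crank arm relative to the plate, rad, anticlockwise positive, no stops (crank direction = yaw of stand + carousel + crank). It drives the plate through a fluid slip coupling: torque on the plate = 0.07 N m per rad/s of crank speed relative to the plate, either way. A held crank brakes the plate; at steady speed it must run ahead of the plate, by as much as the drag asks
- crank_grip (a point): the point to grip on the crank's knob: on the axis of an upright black cylinder, 30 mm in diameter, that turns freely on its own pin; it runs from 163 to 215 mm above the table and stands 75 mm from the carousel's axis on a flat steel arm (24 mm wide, top at 162 mm). This point is 190 mm up and travels round a level circle
- spindle (a point): point on the carousel's vertical axis at the height of crank_grip, 190 mm above the table (the steel crank hub ends at 168 mm)
- tab (a point): point on the carousel's index tab, a single flat aluminium tongue 30 mm wide that sticks out of the plate's rim by 36 mm; the point is 170 mm from the axis, 60 mm above the table
- mark (a point): point straight below the tip of the fixed pointer, a small aluminium post on the stand just outside the rim whose 12 mm wide finger points inwards above the tab's path (its top 82 mm above the table); 170 mm from the axis, 60 mm above the table
- block: drag block: wooden block 36 x 34 x 30 mm, nominally 85 g, with hidden ballast, that rides loose on the plate's rim (133 mm from the axis, origin at its underside) inside a fixed aluminium guide on the stand, 90 degrees clockwise from the pointer, and drags on the plate by its weight; guide top 104 mm above the table. Not to be handled
- stand: grey stand of the carousel, fixed to the table; origin on the table under the axis, x axis towards the pointer. At 130 degrees anticlockwise from the pointer it carries the white curing lamp, whose head hangs over the plate 55 to 139 mm from the axis; its top is 138 mm above the table
- jar: small glass jar, 52 mm wide, 70 mm high, beside the stand; bystander, origin at its underside
- driver: screwdriver, 150 mm long, lying beside the stand; bystander, origin at its underside
- water: water bottle 68 mm wide, 210 mm high; bystander, origin at its underside
- cup: white mug 76 mm wide, 85 mm high; bystander, origin at its underside
- beadbox: clear divided box 100 x 130 x 40 mm; bystander, origin at its underside

How it is judged:
By the outcome, as a careful person would: the job done as asked, in the order asked, and still so for the second after the job is handed in, with the robot touching nothing.
It also fails if it takes over 67 s, if anything falls off the work surface, if the arm or the gripper's body presses on something with over 40 N, if the wrist force passes 120 N, or if a joint passes its speed limit or range.

### The arm

A 6-joint arm with a two-finger parallel gripper is mounted at the origin on the work surface. World frame = base frame: x ahead of the robot, y to its left, z up, the work surface at z = 0. Lengths are in m, angles in degrees, forces in N, time in s.
With the tool pointing down it reaches from about 0.25 to 0.725 m from the base axis. Payload 9.7 kg.
Tool frame: the origin (TCP) lies at the centre of the arm's flange, where the gripper is bolted on; the fingertips stand bot.tips_ahead ahead of it and the grasp point (between the pads) lies 155 mm ahead of it (bot.tips_ahead is the distance from the TCP to the fingertips, in m); z points along the fingers, y is the line along which they close (so a half turn about z gives the same grasp; the last joint's range is limited). The gripper opens to 85 mm and grips with 20 to 120 N. Pads are 22 mm wide; open, the fingers measure 114 mm over their backs; the gripper's body (76 mm by 85 mm) begins 54 mm behind the grasp point. The pads swing forward as they close: fully open they stand 13 mm farther back than shut.
Start: joints at [71.562, 4.979, 10.078, 95.1, 0, 90], TCP at [0.174, 0.522, 0.405] pointing down, gripper open.
Joint ranges: [-179.16, 179.16], [-48.56, 103.87], [-65.8, 70.77], [-126.05, 130.52], [-82.76, 87.17], [-180, 180]. Speed limits (degrees/s): [127.2, 127.2, 147.25, 180, 180, 180].

### API

Orientations are given as [roll, pitch, yaw] about the fixed x, y, z axes, in that order (R = Rz(yaw) Ry(pitch) Rx(roll)).
In Python, from workcell import bot gives the robot as it stands.
- The arm moves only by the tool drive_tool, never from a script. Its argument "plan" is a list of rows, each an object of numbers: "dx", "dy", "dz": the shift along the tool's x, y, z in m; "roll": the turn about the tool's z in rad; "hand": the finger opening in m, from 0 to 0.0854. In form: [{"dx": .., "dy": .., "dz": .., "roll": .., "hand": ..}, ...]. A call has 1 to 20 rows; each row is the pose to reach, as a shift and turn from the pose commanded when the call began, along the tool's axes at that moment; what a row does not reach only later rows make up. A row lasts 1/12 s, in which the tool goes at most 41.7 mm and 7.16 degrees, less where a joint would pass 70% of its speed; a pose out of reach is approached as far as the arm can. A call with a gripper value outside its range is refused whole. The fingers move at their own pace and stop on an object; "force" is the grip in N (left out, the last holds). Time passes only in rows, so rows that repeat a pose let the fingers close. It gives the time, the measured TCP pose, the force and the opening at its end, in the units of the state.
- bot.get_obs(): the state, without advancing time (a new reading comes with each control period).
- bot.camera(name): name is "scene" or "top" or "wrist"; returns a dict with "frame" (480x640x3 uint8, red, green, blue), "z_map" (480x640 float32, m along the optical axis (not along the pixel's ray), 0 where there is no reading), "mtx" (3x3 intrinsics, pixels), "R" (3x3) and "t" (3): a world point X has camera coordinates R X + t. Camera axes: x right, y down, z forward; pixel columns grow to the right and rows downward; lengths in m; the calibration is good to about 2 mm. A picture is of the moment at which its call begins.
- bot.job_done(): hands the job in, once; it reports no verdict.
The state is a dict: "time": time; "q": joint angles; "qd": joint speeds; "joint_efforts": joint torques, N m; "ee_pos": TCP position; "tcp_rot": TCP orientation; "wrist_force": force on the tool from outside, world axes, zero at the start; "torque": the same for the moment, N m; "opening": finger opening in m.
Only numpy, scipy, OpenCV 4.12 (cv2) and the standard library are available. Lean on these libraries where they do the work, as an engineer would, in place of code of your own. Each camera call takes 0.05 s, during which the arm holds its last target. There are 200 camera calls.

## Working session

There is one attempt and no reset: what is moved stays moved. The work goes in short steps, Python scripts to look and compute and a tool call to move; the robot and the scene stay as the last step left them, time stands still between calls to the robot, and variables do not carry over. Pictures are saved under pics/ and viewed, on a budget of 10 in all, crops included, one or two more only if the job needs it, and the job is handed in when it is done.

Besides the shell and the picture viewer there is one more tool, called after "Request:" as a command line: name --argument value ..., lists and objects as JSON in quotes. drive_tool: Moves the arm, as the interface text tells. Its arguments: {"type":"object","properties":{"plan":{"type":"array","items":{"type":"object","properties":{"dx":{"type":"number"},"dy":{"type":"number"},"dz":{"type":"number"},"roll":{"type":"number"},"hand":{"type":"number"}}}},"force":{"type":"number"}},"required":["plan"]}

```bash
mkdir -p pics; ls
cat > h.py <<'E'
import numpy as np, cv2
from workcell import bot
def snap(n,f,crop=None,s=1):
    c=bot.camera(n); im=c["frame"][:,:,::-1]
    np.savez('pics/'+f+'.npz',**{k:c[k] for k in("frame","z_map","mtx","R","t")})
    if crop: x0,y0,x1,y1=crop; im=im[y0:y1,x0:x1]
    cv2.imwrite('pics/'+f+'.png',cv2.resize(im,None,fx=s,fy=s,interpolation=cv2.INTER_CUBIC)); return c
def at_z(c,u,v,z):
    R,t,K=c["R"],c["t"],c["mtx"]; d=R.T@np.linalg.solve(K,[u,v,1.]); o=-R.T@t
    return o+d*(z-o[2])/d[2]
def proj(c,X):
    p=c["mtx"]@(c["R"]@np.asarray(X,float)+c["t"]); return p[:2]/p[2]
E
python3 - <<'E'
from h import *
print(bot.get_obs(), bot.tips_ahead)
for n in("top","scene"): snap(n,n+"0")
E
```

```text
pics
{'time': 0.0, 'q': array([ 7.15621548e+01,  5.00930393e+00,  1.00334776e+01,  9.51008030e+01,
       -6.04265384e-05,  9.00007246e+01]), 'qd': array([ 0.01445413,  0.06726665,  0.03836699, -0.0538988 , -0.01963569,
        0.13696983]), 'joint_efforts': array([-8.01509887e-04, -5.20386636e+01,  4.64805579e+01,  1.62046461e-02,
       -9.09073674e-05, -2.79171826e-05]), 'ee_pos': array([0.17394702, 0.52175278, 0.40399142]), 'tcp_rot': array([-1.79923371e+02,  6.13956011e-05,  1.61561430e+02]), 'wrist_force': array([ 0.11813624, -0.06848272,  0.84229568]), 'torque': array([ 0.0258753 , -0.04177737, -0.00827256]), 'opening': 0.08503077135538599} 0.1734
```

View pics/top0.png

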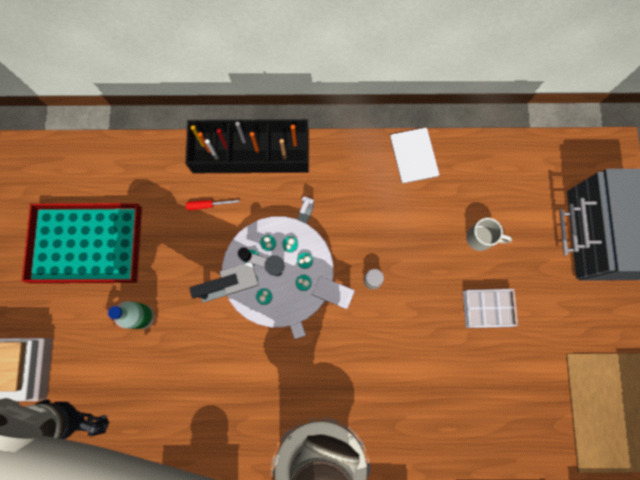

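View pics/scene0.png

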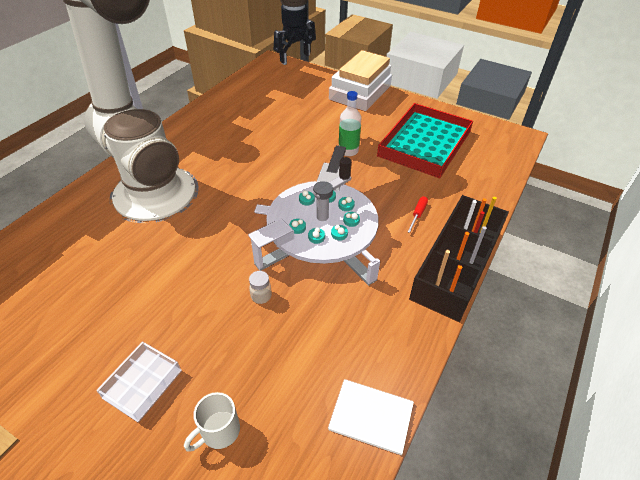

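Run:
```python
from h import *
c=snap("top","topc",(180,180,390,345),3.8)
print(c["mtx"],c["R"],c["t"]); 
for u,v,z in((277,271,0.064),(274,265,.168),(245,254,.215),(307,205,.08),(297,328,.06)): print(u,v,at_z(c,u,v,z), c["z_map"][v,u])
snap("scene","scenec",(225,130,405,300),3.5)
```

```text
[[523.6196452    0.         317.87439172]
 [  0.         523.6196452  233.62197487]
 [  0.           0.           1.        ]] [[-4.69356837e-03 -9.99988456e-01 -1.02920742e-03]
 [-9.79039230e-01  4.80480518e-03 -2.03615076e-01]
 [ 2.03617670e-01  5.19531640e-05 -9.79050480e-01]] [0.00647227 0.61285983 1.36646329]
277 271 [0.51058557 0.11390383 0.064     ] 1.3063515
274 265 [0.51164915 0.11334391 0.168     ] 1.3087136
245 254 [0.53189221 0.17971178 0.215     ] 1.2630979
307 205 [0.68925932 0.03282165 0.08      ] 1.4660132
297 328 [0.35956462 0.0597754  0.06      ] 1.3723128
```

View pics/topc.png

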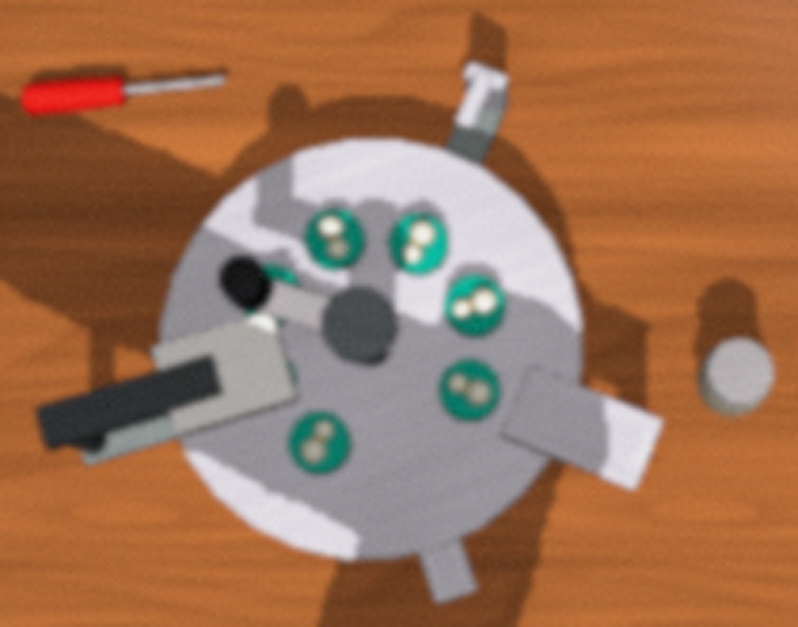

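View pics/scenec.png

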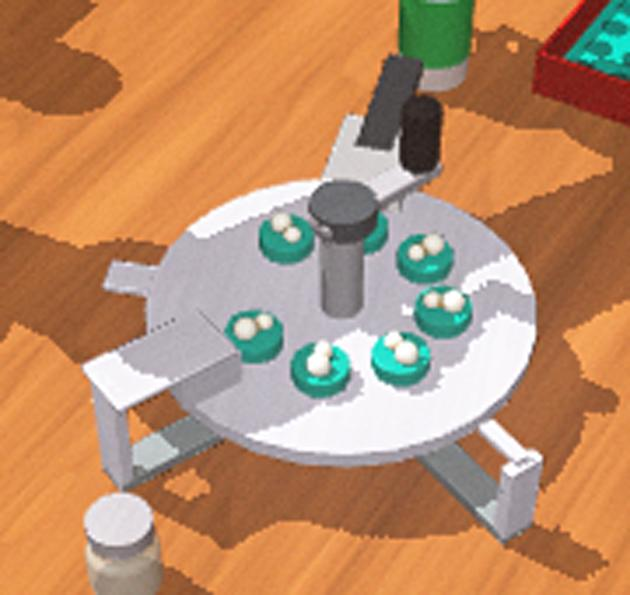

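```bash
cat > geo.py <<'E'
from h import *
from scipy.optimize import least_squares
def cloud(c):
    K,R,t,z=c["mtx"],c["R"],c["t"],c["z_map"]
    v,u=np.mgrid[:480,:640]; P=np.stack([(u-K[0,2])/K[0,0]*z,(v-K[1,2])/K[1,1]*z,z],-1)
    return (P-t)@R
E
python3 - <<'E'
from geo import *
C={n:np.load(f'pics/{n}.npz') for n in("topc","scenec")}
for n,c in C.items():
    W=cloud(c); ok=c["z_map"]>0
    near=ok&(np.hypot(W[...,0]-.51,W[...,1]-.113)<.23)
    m=near&(abs(W[...,2]-.064)<.006)
    p=W[m]; print(n,m.sum(),p[:,2].mean(),p[:,2].std())
    h=cv2.convexHull((p[np.hypot(p[:,0]-.51,p[:,1]-.113)<.157][:,:2]*1000).astype(np.float32))[:,0]
    f=lambda q:np.hypot(h[:,0]-q[0],h[:,1]-q[1])-q[2]
    print(' plate',least_squares(f,[510,113,150],loss='soft_l1').x)
    k=near&(abs(W[...,2]-.215)<.004); print(' knobtop',k.sum(),np.median(W[k],0) if k.any() else '', (W[k].max(0)+W[k].min(0))/2 if k.any() else '')
    k=near&(abs(W[...,2]-.168)<.003)&(np.hypot(W[...,0]-.51,W[...,1]-.113)<.03); print(' hub',k.sum(),W[k].mean(0) if k.any() else '')
    for a,b in((.051,.07),(.076,.09)):
        k=near&(W[...,2]>a)&(W[...,2]<b)&(np.hypot(W[...,0]-.51,W[...,1]-.113)>.16)
        q=W[k]; 
        for s in (q[q[:,0]>.51],q[q[:,0]<.45]): print(' out',a,len(s),s.mean(0) if len(s) else '')
c=C["topc"]
for u,v,z in((277.7,271.8,.064),(275,263.7,.168),(244.6,254.2,.215),(297.9,331.3,.063)): print(at_z(c,u,v,z))
for n,c in C.items():
    for x,y,z in((.511,.112,.168),(.511,.112,.064)): print(n,proj(c,(x,y,z)))
E
```

```text
topc 6519 0.06465257771919498 0.002584992736090771
 plate [512.71510978 114.15510876 149.23610891]
 knobtop 97 [0.536269   0.18666161 0.215367  ] [0.53585748 0.18578672 0.21519005]
 hub 234 [0.51308865 0.11508557 0.16830609]
 out 0.051 12 [0.69937939 0.03116266 0.06071688]
 out 0.051 108 [0.35438071 0.07373374 0.06208124]
 out 0.076 98 [0.69233327 0.03794993 0.08161166]
 out 0.076 3 [0.44182543 0.314236   0.08538193]
scenec 4910 0.06242819254350468 0.00199544937725459
 plate [514.47420306 109.59720827 150.95450467]
 knobtop 61 [0.54036756 0.18092726 0.21338459] [0.54000535 0.18260461 0.21455679]
 hub 163 [0.51630006 0.11098205 0.16667773]
 out 0.051 56 [0.71007323 0.02389288 0.06147872]
 out 0.051 106 [0.38310856 0.00415123 0.06019052]
 out 0.076 97 [0.69366105 0.03493571 0.07932846]
 out 0.076 33 [ 0.43879201 -0.0818254   0.08277154]
[0.5084123  0.11199807 0.064     ]
[0.51491043 0.11088844 0.168     ]
[0.53140761 0.18066607 0.215     ]
[0.35093349 0.05726015 0.063     ]
topc [274.53557572 265.25539281]
topc [277.70980052 270.84345339]
scenec [321.10456671 185.94088796]
scenec [320.56753825 215.65147382]
```

Request:
drive_tool --plan '[{"dx":-0.452,"dy":-0.206,"roll":1.249},{"dx":-0.452,"dy":-0.206,"roll":1.249},{"dx":-0.452,"dy":-0.206,"roll":1.249},{"dx":-0.452,"dy":-0.206,"roll":1.249},{"dx":-0.452,"dy":-0.206,"roll":1.249},{"dx":-0.452,"dy":-0.206,"roll":1.249},{"dx":-0.452,"dy":-0.206,"roll":1.249},{"dx":-0.452,"dy":-0.206,"roll":1.249},{"dx":-0.452,"dy":-0.206,"roll":1.249},{"dx":-0.452,"dy":-0.206,"roll":1.249},{"dx":-0.452,"dy":-0.206,"roll":1.249},{"dx":-0.452,"dy":-0.206,"roll":1.249},{"dx":-0.452,"dy":-0.206,"roll":1.249},{"dx":-0.452,"dy":-0.206,"roll":1.249},{"dx":-0.452,"dy":-0.206,"roll":1.249}]'

```text
invalid input at $.plan[0]: expected keys dx, dy, dz, roll, hand
```

Request:
drive_tool --plan '[{"dx":-0.452,"dy":-0.206,"dz":0,"roll":1.249,"hand":0.085},{"dx":-0.452,"dy":-0.206,"dz":0,"roll":1.249,"hand":0.085},{"dx":-0.452,"dy":-0.206,"dz":0,"roll":1.249,"hand":0.085},{"dx":-0.452,"dy":-0.206,"dz":0,"roll":1.249,"hand":0.085},{"dx":-0.452,"dy":-0.206,"dz":0,"roll":1.249,"hand":0.085},{"dx":-0.452,"dy":-0.206,"dz":0,"roll":1.249,"hand":0.085},{"dx":-0.452,"dy":-0.206,"dz":0,"roll":1.249,"hand":0.085},{"dx":-0.452,"dy":-0.206,"dz":0,"roll":1.249,"hand":0.085},{"dx":-0.452,"dy":-0.206,"dz":0,"roll":1.249,"hand":0.085},{"dx":-0.452,"dy":-0.206,"dz":0,"roll":1.249,"hand":0.085},{"dx":-0.452,"dy":-0.206,"dz":0,"roll":1.249,"hand":0.085},{"dx":-0.452,"dy":-0.206,"dz":0,"roll":1.249,"hand":0.085},{"dx":-0.452,"dy":-0.206,"dz":0,"roll":1.249,"hand":0.085},{"dx":-0.452,"dy":-0.206,"dz":0,"roll":1.249,"hand":0.085},{"dx":-0.452,"dy":-0.206,"dz":0,"roll":1.249,"hand":0.085}]'

```text
time: 1.45
ee_pos: [0.5375, 0.1834, 0.4044]
tcp_rot: [-179.9, 0.0, 90.0]
wrist_force: [-0.2, 0.5, 0.3]
opening: 0.0851
```

```bash
cat >> geo.py <<'E'
CX,CY,YAW=.5142,.1125,-23.0
def green(c,z=.079):
    hsv=cv2.cvtColor(c["frame"],cv2.COLOR_RGB2HSV); m=(hsv[...,0]>75)&(hsv[...,0]<98)&(hsv[...,1]>110)&(hsv[...,2]>40)
    v,u=np.nonzero(m); K,R,t=c["mtx"],c["R"],c["t"]
    d=np.linalg.solve(K,np.stack([u,v,np.ones_like(u)]).astype(float)).T@R; o=-R.T@t
    P=(o+d*((z-o[2])/d[:,2])[:,None])[:,:2]-[CX,CY]; r=np.hypot(*P.T); return P[(r>.05)&(r<.107)]
def theta(cs,full=False):
    "carousel angle deg [0,360) from the cup pattern"
    th=np.arange(0,360,.25); S=np.zeros_like(th)
    for c in cs:
        P=green(c)
        for i,a in enumerate(th):
            k=np.radians(YAW+a+45*np.arange(1,8)); C=.078*np.stack([np.cos(k),np.sin(k)],1)
            d=np.linalg.norm(P[:,None]-C,axis=2).min(1); S[i]+=np.minimum(np.maximum(d-.019,0),.02).sum()/max(len(P),1)
    i=S.argmin(); n=len(th); a,b,e=S[i-1],S[i],S[(i+1)%n]
    w=(S<S.min()+.0003); ang=np.radians(th[w]); m=np.degrees(np.angle(np.exp(1j*ang).mean()))%360
    return round(th[i],2),round(m,2),round(1e3*S.min(),3),w.sum()/4
def tabang(cs):
    out=[]
    for c in cs:
        W=cloud(c); x,y=W[...,0]-CX,W[...,1]-CY; r=np.hypot(x,y)
        hsv=cv2.cvtColor(c["frame"],cv2.COLOR_RGB2HSV)
        m=(c["z_map"]>0)&(abs(W[...,2]-.0615)<.007)&(r>.158)&(r<.184)&(hsv[...,1]<70)
        out.append((int(m.sum()),round((np.degrees(np.angle(np.mean((x[m]+1j*y[m])/r[m])))-YAW)%360,2)) if m.any() else None)
    return out
E
python3 - <<'E'
from geo import *
o=bot.get_obs(); print(o['time'],o['ee_pos'],o['tcp_rot'],o['wrist_force'])
for n in("topc","scenec"):
    c=np.load(f'pics/{n}.npz'); print(n,len(green(c)),theta([c]),tabang([c]))
E
```

```text
1.45 [0.53750174 0.18338272 0.40437996] [-1.79949158e+02  6.07655567e-04  8.99640045e+01] [-0.23454958  0.54548188  0.33270613]
topc 583 (np.float64(221.75), np.float64(176.75), np.float64(0.304), np.float64(9.5)) [(111, np.float64(221.42))]
scenec 803 (np.float64(221.25), np.float64(221.25), np.float64(3.409), np.float64(6.25)) [(81, np.float64(223.46))]
```

Request:
drive_tool --plan '[{"dx":0,"dy":0,"dz":0.02,"roll":0,"hand":0.085},{"dx":0,"dy":0,"dz":0.04,"roll":0,"hand":0.06},{"dx":0,"dy":0,"dz":0.057,"roll":0,"hand":0.045},{"dx":0,"dy":0,"dz":0.057,"roll":0,"hand":0.036},{"dx":0,"dy":0,"dz":0.057,"roll":0,"hand":0.032},{"dx":0,"dy":0,"dz":0.057,"roll":0,"hand":0.028},{"dx":0,"dy":0,"dz":0.057,"roll":0,"hand":0.02},{"dx":0,"dy":0,"dz":0.057,"roll":0,"hand":0.02},{"dx":0,"dy":0,"dz":0.057,"roll":0,"hand":0.02},{"dx":0,"dy":0,"dz":0.057,"roll":0,"hand":0.02}]' --force 40

```text
time: 2.28
ee_pos: [0.5378, 0.1836, 0.3488]
tcp_rot: [179.9, -0.1, 90.0]
wrist_force: [1.8, 3.4, 4.0]
opening: 0.0292
```

Run:
```python
from geo import *
o=bot.get_obs(); print(o['time'],o['ee_pos'],o['wrist_force'],o['opening'])
c=snap("top","t1"); s=snap("scene","s1",(225,80,405,300),2.7)
print(theta([c]),theta([s]),tabang([c,s]))
```

```text
2.2833 [0.537789   0.18364203 0.34884894] [1.78300274 3.38442981 4.01278929] 0.029202688612208073
(np.float64(86.5), np.float64(154.12), np.float64(0.306), np.float64(18.0)) (np.float64(221.25), np.float64(221.25), np.float64(3.415), np.float64(6.25)) [(110, np.float64(221.55)), (79, np.float64(223.29))]
```

View pics/s1.png

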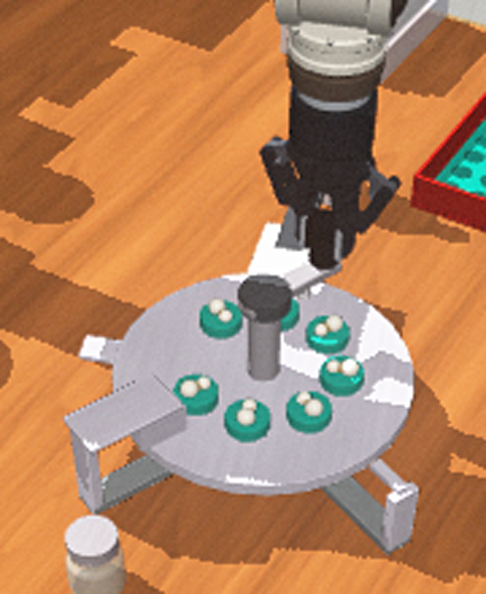

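```bash
cat > gen.py <<'E'
import sys,json,numpy as np
# gen.py phi0_deg u1 [u2 ...] as "speed*rows" or "a>b*rows" (ramp ending at b); rad/s
r=.075; phi0=float(sys.argv[1]); us=[]
for s in sys.argv[2:]:
    a,n=s.split('*'); n=int(n)
    if '>' in a: p,q=map(float,a.split('>')); us+=list(p+(q-p)*np.arange(1,n+1)/n)
    else: us+=[float(a)]*n
ph=phi0+np.degrees(np.cumsum(us)/12); f=np.radians
rows=[{"dx":round(r*(np.sin(f(p))-np.sin(f(phi0))),4)+0.,"dy":round(r*(np.cos(f(p))-np.cos(f(phi0))),4)+0.,"dz":0,"roll":0,"hand":.02} for p in ph]
print(len(rows),json.dumps(rows)); print("phi_end",round(ph[-1],3))
open('us.log','a').write(json.dumps([phi0,[round(x,4) for x in us]])+"\n")
E
python3 gen.py 71.6 "0>1.8*6" "1.8*14"
```

```text
20 [{"dx": 0.0006, "dy": -0.0018, "dz": 0, "roll": 0, "hand": 0.02}, {"dx": 0.0016, "dy": -0.0054, "dz": 0, "roll": 0, "hand": 0.02}, {"dx": 0.0027, "dy": -0.0109, "dz": 0, "roll": 0, "hand": 0.02}, {"dx": 0.0036, "dy": -0.0183, "dz": 0, "roll": 0, "hand": 0.02}, {"dx": 0.0037, "dy": -0.0277, "dz": 0, "roll": 0, "hand": 0.02}, {"dx": 0.0023, "dy": -0.0389, "dz": 0, "roll": 0, "hand": 0.02}, {"dx": -0.0008, "dy": -0.0497, "dz": 0, "roll": 0, "hand": 0.02}, {"dx": -0.0055, "dy": -0.0599, "dz": 0, "roll": 0, "hand": 0.02}, {"dx": -0.0116, "dy": -0.0693, "dz": 0, "roll": 0, "hand": 0.02}, {"dx": -0.0191, "dy": -0.0777, "dz": 0, "roll": 0, "hand": 0.02}, {"dx": -0.0278, "dy": -0.0848, "dz": 0, "roll": 0, "hand": 0.02}, {"dx": -0.0374, "dy": -0.0906, "dz": 0, "roll": 0, "hand": 0.02}, {"dx": -0.0478, "dy": -0.0949, "dz": 0, "roll": 0, "hand": 0.02}, {"dx": -0.0587, "dy": -0.0976, "dz": 0, "roll": 0, "hand": 0.02}, {"dx": -0.0699, "dy": -0.0987, "dz": 0, "roll": 0, "hand": 0.02}, {"dx": -0.0811, "dy": -0.098, "dz": 0, "roll": 0, "hand": 0.02}, {"dx": -0.0921, "dy": -0.0957, "dz": 0, "roll": 0, "hand": 0.02}, {"dx": -0.1026, "dy": -0.0918, "dz": 0, "roll": 0, "hand": 0.02}, {"dx": -0.1125, "dy": -0.0863, "dz": 0, "roll": 0, "hand": 0.02}, {"dx": -0.1214, "dy": -0.0794, "dz": 0, "roll": 0, "hand": 0.02}]
phi_end 222.001
```

Request:
drive_tool --plan '[{"dx":0.0006,"dy":-0.0018,"dz":0,"roll":0,"hand":0.02},{"dx":0.0016,"dy":-0.0054,"dz":0,"roll":0,"hand":0.02},{"dx":0.0027,"dy":-0.0109,"dz":0,"roll":0,"hand":0.02},{"dx":0.0036,"dy":-0.0183,"dz":0,"roll":0,"hand":0.02},{"dx":0.0037,"dy":-0.0277,"dz":0,"roll":0,"hand":0.02},{"dx":0.0023,"dy":-0.0389,"dz":0,"roll":0,"hand":0.02},{"dx":-0.0008,"dy":-0.0497,"dz":0,"roll":0,"hand":0.02},{"dx":-0.0055,"dy":-0.0599,"dz":0,"roll":0,"hand":0.02},{"dx":-0.0116,"dy":-0.0693,"dz":0,"roll":0,"hand":0.02},{"dx":-0.0191,"dy":-0.0777,"dz":0,"roll":0,"hand":0.02},{"dx":-0.0278,"dy":-0.0848,"dz":0,"roll":0,"hand":0.02},{"dx":-0.0374,"dy":-0.0906,"dz":0,"roll":0,"hand":0.02},{"dx":-0.0478,"dy":-0.0949,"dz":0,"roll":0,"hand":0.02},{"dx":-0.0587,"dy":-0.0976,"dz":0,"roll":0,"hand":0.02},{"dx":-0.0699,"dy":-0.0987,"dz":0,"roll":0,"hand":0.02},{"dx":-0.0811,"dy":-0.098,"dz":0,"roll":0,"hand":0.02},{"dx":-0.0921,"dy":-0.0957,"dz":0,"roll":0,"hand":0.02},{"dx":-0.1026,"dy":-0.0918,"dz":0,"roll":0,"hand":0.02},{"dx":-0.1125,"dy":-0.0863,"dz":0,"roll":0,"hand":0.02},{"dx":-0.1214,"dy":-0.0794,"dz":0,"roll":0,"hand":0.02}]'

```text
time: 4.05
ee_pos: [0.4587, 0.0614, 0.3488]
tcp_rot: [179.8, -0.1, 90.0]
wrist_force: [4.9, 6.2, 6.8]
opening: 0.0289
```

```bash
cat > chk.py <<'E'
import sys
from geo import *
o=bot.get_obs(); p=o['ee_pos']-[CX,CY,0]; a=np.arctan2(p[1],p[0]); F=o['wrist_force']
print('t',round(o['time'],3),'tcp r %.4f phi %.2f z %.4f'%(np.hypot(p[0],p[1]),np.degrees(a)%360,p[2]),'F',F.round(1),'Frad %.1f Ftan %.1f'%(F[0]*np.cos(a)+F[1]*np.sin(a),-F[0]*np.sin(a)+F[1]*np.cos(a)),'open',round(o['opening'],4))
for n in sys.argv[2:]:
    c=snap(n,n+sys.argv[1]); print(n,'theta',[float(x) for x in theta([c])],'tab',tabang([c]))
E
python3 chk.py a scene; python3 gen.py 222.0 "1.8*20"
```

```text
t 4.05 tcp r 0.0754 phi 222.63 z 0.3488 F [4.9 6.2 6.8] Frad -7.8 Ftan -1.2 open 0.0289
scene theta [248.5, 248.5, 3.691, 6.25] tab [(38, np.float64(247.88))]
20 [{"dx": -0.0078, "dy": 0.0081, "dz": 0, "roll": 0, "hand": 0.02}, {"dx": -0.0142, "dy": 0.0173, "dz": 0, "roll": 0, "hand": 0.02}, {"dx": -0.0192, "dy": 0.0274, "dz": 0, "roll": 0, "hand": 0.02}, {"dx": -0.0227, "dy": 0.0381, "dz": 0, "roll": 0, "hand": 0.02}, {"dx": -0.0245, "dy": 0.0492, "dz": 0, "roll": 0, "hand": 0.02}, {"dx": -0.0247, "dy": 0.0604, "dz": 0, "roll": 0, "hand": 0.02}, {"dx": -0.0231, "dy": 0.0715, "dz": 0, "roll": 0, "hand": 0.02}, {"dx": -0.0199, "dy": 0.0823, "dz": 0, "roll": 0, "hand": 0.02}, {"dx": -0.0152, "dy": 0.0925, "dz": 0, "roll": 0, "hand": 0.02}, {"dx": -0.009, "dy": 0.1019, "dz": 0, "roll": 0, "hand": 0.02}, {"dx": -0.0014, "dy": 0.1102, "dz": 0, "roll": 0, "hand": 0.02}, {"dx": 0.0073, "dy": 0.1173, "dz": 0, "roll": 0, "hand": 0.02}, {"dx": 0.017, "dy": 0.123, "dz": 0, "roll": 0, "hand": 0.02}, {"dx": 0.0274, "dy": 0.1272, "dz": 0, "roll": 0, "hand": 0.02}, {"dx": 0.0383, "dy": 0.1298, "dz": 0, "roll": 0, "hand": 0.02}, {"dx": 0.0495, "dy": 0.1307, "dz": 0, "roll": 0, "hand": 0.02}, {"dx": 0.0608, "dy": 0.13, "dz": 0, "roll": 0, "hand": 0.02}, {"dx": 0.0717, "dy": 0.1276, "dz": 0, "roll": 0, "hand": 0.02}, {"dx": 0.0822, "dy": 0.1235, "dz": 0, "roll": 0, "hand": 0.02}, {"dx": 0.092, "dy": 0.118, "dz": 0, "roll": 0, "hand": 0.02}]
phi_end 393.887
```

Request:
drive_tool --plan '[{"dx":-0.0078,"dy":0.0081,"dz":0,"roll":0,"hand":0.02},{"dx":-0.0142,"dy":0.0173,"dz":0,"roll":0,"hand":0.02},{"dx":-0.0192,"dy":0.0274,"dz":0,"roll":0,"hand":0.02},{"dx":-0.0227,"dy":0.0381,"dz":0,"roll":0,"hand":0.02},{"dx":-0.0245,"dy":0.0492,"dz":0,"roll":0,"hand":0.02},{"dx":-0.0247,"dy":0.0604,"dz":0,"roll":0,"hand":0.02},{"dx":-0.0231,"dy":0.0715,"dz":0,"roll":0,"hand":0.02},{"dx":-0.0199,"dy":0.0823,"dz":0,"roll":0,"hand":0.02},{"dx":-0.0152,"dy":0.0925,"dz":0,"roll":0,"hand":0.02},{"dx":-0.009,"dy":0.1019,"dz":0,"roll":0,"hand":0.02},{"dx":-0.0014,"dy":0.1102,"dz":0,"roll":0,"hand":0.02},{"dx":0.0073,"dy":0.1173,"dz":0,"roll":0,"hand":0.02},{"dx":0.017,"dy":0.123,"dz":0,"roll":0,"hand":0.02},{"dx":0.0274,"dy":0.1272,"dz":0,"roll":0,"hand":0.02},{"dx":0.0383,"dy":0.1298,"dz":0,"roll":0,"hand":0.02},{"dx":0.0495,"dy":0.1307,"dz":0,"roll":0,"hand":0.02},{"dx":0.0608,"dy":0.13,"dz":0,"roll":0,"hand":0.02},{"dx":0.0717,"dy":0.1276,"dz":0,"roll":0,"hand":0.02},{"dx":0.0822,"dy":0.1235,"dz":0,"roll":0,"hand":0.02},{"dx":0.092,"dy":0.118,"dz":0,"roll":0,"hand":0.02}]'

```text
time: 5.77
ee_pos: [0.5766, 0.1541, 0.3488]
tcp_rot: [179.9, 0.0, 90.0]
wrist_force: [0.3, -1.3, 7.2]
opening: 0.0292
```

```bash
cat > sim.py <<'E'
import json,numpy as np
def run(I,D,segs,w=0.,th=0.,dt=1/480):
    "segs: list of (crank speed, duration); returns th,w trace at segment ends"
    out=[]
    for u,T in segs:
        for _ in range(int(round(T/dt))):
            tq=.07*(u-w)-.008*w
            if abs(w)<1e-9 and abs(tq)<=D: w=0.
            else:
                n=w+dt*(tq-D*np.sign(w if abs(w)>1e-9 else tq))/I
                w=0. if w*n<0 else n
            th+=w*dt
        out.append((th,w))
    return np.array(out)
E
python3 chk.py b scene
cat > fit.py <<'E'
import sys; from sim import *; from scipy.optimize import least_squares
# args: measured theta (deg, unwrapped) after each logged call in order; 'x' = no picture there
ms=sys.argv[1:]; L=[json.loads(l)[1] for l in open('us.log')][:len(ms)]
segs=[];idx=[];y=[]
for us,m in zip(L,ms):
    segs+=[(u,1/12) for u in us]
    if m!='x':
        idx.append(len(segs)-1); y.append(float(m)); segs.append((0.,.05))
f=lambda p:np.degrees(run(p[0]*.049,p[1],segs)[idx,0])+221.25-y
s=least_squares(lambda p:np.r_[f(p)/.5,(p[0]-1)/.25],[1.,.08],bounds=([.7,.02],[1.5,.16]),diff_step=1e-3,x_scale=[1,.1])
I,D=s.x; T=run(I*.049,D,segs)[-1]; print('I %.3f D %.4f'%(I,D),'res',f(s.x).round(2),'now th %.2f w %.3f'%(np.degrees(T[0])+221.25,T[1]),'u for 1.26: %.3f'%((.078*1.26+D)/.07))
E
echo
```

```text
t 5.767 tcp r 0.0750 phi 33.69 z 0.3488 F [ 0.3 -1.3  7.2] Frad -0.5 Ftan -1.3 open 0.0292
scene theta [287.25, 287.5, 3.667, 6.75] tab [(99, np.float64(288.77))]
```

```bash
python3 fit.py 248.5 287.3; python3 -c "
from sim import *
for D in(.08,.085,.09,.095,.1,.105):print(D,[ (I,np.degrees(run(I*.049,D,[(.3*i,1/12) for i in range(1,7)]+[(1.8,14/12),(0,.05),(1.8,20/12)])[[-3,-1],0]).round(1)+221.25) for I in (.8,1,1.2,1.4)])"
```

```text
I 0.700 D 0.0880 res [-2.9   1.02] now th 289.44 w 0.309 u for 1.26: 2.662
0.08 [(0.8, array([249.65, 301.95])), (1, array([246.75, 297.95])), (1.2, array([244.35, 294.15])), (1.4, array([242.35, 290.65]))]
0.085 [(0.8, array([246.25, 292.35])), (1, array([243.65, 288.85])), (1.2, array([241.55, 285.45])), (1.4, array([239.75, 282.35]))]
0.09 [(0.8, array([243.05, 282.95])), (1, array([240.85, 279.85])), (1.2, array([238.95, 276.95])), (1.4, array([237.45, 274.25]))]
0.095 [(0.8, array([239.85, 273.55])), (1, array([237.95, 270.95])), (1.2, array([236.35, 268.45])), (1.4, array([235.05, 266.15]))]
0.1 [(0.8, array([236.65, 264.25])), (1, array([235.05, 262.05])), (1.2, array([233.75, 259.95])), (1.4, array([232.65, 258.05]))]
0.105 [(0.8, array([233.45, 254.85])), (1, array([232.15, 253.15])), (1.2, array([231.15, 251.55])), (1.4, array([230.25, 249.95]))]
```

```bash
python3 gen.py 33.9 "1.8>2.6*8" "2.6*12"
```

```text
20 [{"dx": 0.0093, "dy": -0.0074, "dz": 0, "roll": 0, "hand": 0.02}, {"dx": 0.0177, "dy": -0.0166, "dz": 0, "roll": 0, "hand": 0.02}, {"dx": 0.0247, "dy": -0.0277, "dz": 0, "roll": 0, "hand": 0.02}, {"dx": 0.0299, "dy": -0.0404, "dz": 0, "roll": 0, "hand": 0.02}, {"dx": 0.0328, "dy": -0.0545, "dz": 0, "roll": 0, "hand": 0.02}, {"dx": 0.0328, "dy": -0.0694, "dz": 0, "roll": 0, "hand": 0.02}, {"dx": 0.0297, "dy": -0.0847, "dz": 0, "roll": 0, "hand": 0.02}, {"dx": 0.0232, "dy": -0.0996, "dz": 0, "roll": 0, "hand": 0.02}, {"dx": 0.0137, "dy": -0.1127, "dz": 0, "roll": 0, "hand": 0.02}, {"dx": 0.0015, "dy": -0.1234, "dz": 0, "roll": 0, "hand": 0.02}, {"dx": -0.0126, "dy": -0.1313, "dz": 0, "roll": 0, "hand": 0.02}, {"dx": -0.0282, "dy": -0.136, "dz": 0, "roll": 0, "hand": 0.02}, {"dx": -0.0443, "dy": -0.1372, "dz": 0, "roll": 0, "hand": 0.02}, {"dx": -0.0604, "dy": -0.1349, "dz": 0, "roll": 0, "hand": 0.02}, {"dx": -0.0756, "dy": -0.1292, "dz": 0, "roll": 0, "hand": 0.02}, {"dx": -0.0892, "dy": -0.1204, "dz": 0, "roll": 0, "hand": 0.02}, {"dx": -0.1006, "dy": -0.1089, "dz": 0, "roll": 0, "hand": 0.02}, {"dx": -0.1092, "dy": -0.0951, "dz": 0, "roll": 0, "hand": 0.02}, {"dx": -0.1147, "dy": -0.0799, "dz": 0, "roll": 0, "hand": 0.02}, {"dx": -0.1168, "dy": -0.0638, "dz": 0, "roll": 0, "hand": 0.02}]
phi_end 268.813
```

Request:
drive_tool --plan '[{"dx":0.0093,"dy":-0.0074,"dz":0,"roll":0,"hand":0.02},{"dx":0.0177,"dy":-0.0166,"dz":0,"roll":0,"hand":0.02},{"dx":0.0247,"dy":-0.0277,"dz":0,"roll":0,"hand":0.02},{"dx":0.0299,"dy":-0.0404,"dz":0,"roll":0,"hand":0.02},{"dx":0.0328,"dy":-0.0545,"dz":0,"roll":0,"hand":0.02},{"dx":0.0328,"dy":-0.0694,"dz":0,"roll":0,"hand":0.02},{"dx":0.0297,"dy":-0.0847,"dz":0,"roll":0,"hand":0.02},{"dx":0.0232,"dy":-0.0996,"dz":0,"roll":0,"hand":0.02},{"dx":0.0137,"dy":-0.1127,"dz":0,"roll":0,"hand":0.02},{"dx":0.0015,"dy":-0.1234,"dz":0,"roll":0,"hand":0.02},{"dx":-0.0126,"dy":-0.1313,"dz":0,"roll":0,"hand":0.02},{"dx":-0.0282,"dy":-0.136,"dz":0,"roll":0,"hand":0.02},{"dx":-0.0443,"dy":-0.1372,"dz":0,"roll":0,"hand":0.02},{"dx":-0.0604,"dy":-0.1349,"dz":0,"roll":0,"hand":0.02},{"dx":-0.0756,"dy":-0.1292,"dz":0,"roll":0,"hand":0.02},{"dx":-0.0892,"dy":-0.1204,"dz":0,"roll":0,"hand":0.02},{"dx":-0.1006,"dy":-0.1089,"dz":0,"roll":0,"hand":0.02},{"dx":-0.1092,"dy":-0.0951,"dz":0,"roll":0,"hand":0.02},{"dx":-0.1147,"dy":-0.0799,"dz":0,"roll":0,"hand":0.02},{"dx":-0.1168,"dy":-0.0638,"dz":0,"roll":0,"hand":0.02}]'

```text
time: 7.48
ee_pos: [0.5131, 0.0369, 0.3487]
tcp_rot: [179.9, -0.2, 90.0]
wrist_force: [-0.8, 14.1, 9.7]
opening: 0.0291
```

```bash
python3 chk.py c scene; python3 gen.py 268.8 "2.6*20"
```

```text
t 7.483 tcp r 0.0756 phi 269.16 z 0.3487 F [-0.8 14.1  9.7] Frad -14.1 Ftan -1.0 open 0.0291
scene theta [179.75, 183.12, 3.544, 14.5] tab [(64, np.float64(357.53))]
20 [{"dx": 0.0014, "dy": 0.0162, "dz": 0, "roll": 0, "hand": 0.02}, {"dx": 0.0063, "dy": 0.0316, "dz": 0, "roll": 0, "hand": 0.02}, {"dx": 0.0143, "dy": 0.0457, "dz": 0, "roll": 0, "hand": 0.02}, {"dx": 0.0252, "dy": 0.0577, "dz": 0, "roll": 0, "hand": 0.02}, {"dx": 0.0385, "dy": 0.0671, "dz": 0, "roll": 0, "hand": 0.02}, {"dx": 0.0534, "dy": 0.0734, "dz": 0, "roll": 0, "hand": 0.02}, {"dx": 0.0694, "dy": 0.0764, "dz": 0, "roll": 0, "hand": 0.02}, {"dx": 0.0856, "dy": 0.0758, "dz": 0, "roll": 0, "hand": 0.02}, {"dx": 0.1013, "dy": 0.0718, "dz": 0, "roll": 0, "hand": 0.02}, {"dx": 0.1158, "dy": 0.0645, "dz": 0, "roll": 0, "hand": 0.02}, {"dx": 0.1283, "dy": 0.0543, "dz": 0, "roll": 0, "hand": 0.02}, {"dx": 0.1384, "dy": 0.0416, "dz": 0, "roll": 0, "hand": 0.02}, {"dx": 0.1455, "dy": 0.027, "dz": 0, "roll": 0, "hand": 0.02}, {"dx": 0.1494, "dy": 0.0112, "dz": 0, "roll": 0, "hand": 0.02}, {"dx": 0.1497, "dy": -0.005, "dz": 0, "roll": 0, "hand": 0.02}, {"dx": 0.1465, "dy": -0.0209, "dz": 0, "roll": 0, "hand": 0.02}, {"dx": 0.14, "dy": -0.0357, "dz": 0, "roll": 0, "hand": 0.02}, {"dx": 0.1305, "dy": -0.0489, "dz": 0, "roll": 0, "hand": 0.02}, {"dx": 0.1184, "dy": -0.0596, "dz": 0, "roll": 0, "hand": 0.02}, {"dx": 0.1042, "dy": -0.0675, "dz": 0, "roll": 0, "hand": 0.02}]
phi_end 517.082
```

Request:
drive_tool --plan '[{"dx":0.0019,"dy":0.0162,"dz":0,"roll":0,"hand":0.02},{"dx":0.0073,"dy":0.0316,"dz":0,"roll":0,"hand":0.02},{"dx":0.0153,"dy":0.0457,"dz":0,"roll":0,"hand":0.02},{"dx":0.0262,"dy":0.0577,"dz":0,"roll":0,"hand":0.02},{"dx":0.0395,"dy":0.0671,"dz":0,"roll":0,"hand":0.02},{"dx":0.0544,"dy":0.0734,"dz":0,"roll":0,"hand":0.02},{"dx":0.0704,"dy":0.0764,"dz":0,"roll":0,"hand":0.02},{"dx":0.0866,"dy":0.0758,"dz":0,"roll":0,"hand":0.02},{"dx":0.1023,"dy":0.0718,"dz":0,"roll":0,"hand":0.02},{"dx":0.1168,"dy":0.0645,"dz":0,"roll":0,"hand":0.02},{"dx":0.1293,"dy":0.0543,"dz":0,"roll":0,"hand":0.02},{"dx":0.1394,"dy":0.0416,"dz":0,"roll":0,"hand":0.02},{"dx":0.1465,"dy":0.027,"dz":0,"roll":0,"hand":0.02},{"dx":0.1504,"dy":0.0112,"dz":0,"roll":0,"hand":0.02},{"dx":0.1507,"dy":-0.005,"dz":0,"roll":0,"hand":0.02},{"dx":0.1475,"dy":-0.0209,"dz":0,"roll":0,"hand":0.02},{"dx":0.141,"dy":-0.0357,"dz":0,"roll":0,"hand":0.02},{"dx":0.1315,"dy":-0.0489,"dz":0,"roll":0,"hand":0.02},{"dx":0.1194,"dy":-0.0596,"dz":0,"roll":0,"hand":0.02},{"dx":0.1052,"dy":-0.0675,"dz":0,"roll":0,"hand":0.02}]'

```text
time: 9.2
ee_pos: [0.4444, 0.1419, 0.3488]
tcp_rot: [179.9, -0.0, 90.0]
wrist_force: [5.8, -0.7, 6.8]
opening: 0.0288
```

```bash
python3 chk.py d scene; python3 fit.py 248.5 287.3 358.7;python3 fit.py 248.5 287.3 x; python3 gen.py 157.1 "2.6*20"
```

```text
t 9.2 tcp r 0.0757 phi 157.14 z 0.3488 F [ 5.8 -0.7  6.8] Frad -5.6 Ftan -1.6 open 0.0288
scene theta [105.0, 105.25, 3.431, 6.75] tab [(63, np.float64(103.03))]
I 0.747 D 0.0903 res [-5.   -4.02  3.45] now th 365.04 w 0.898 u for 1.26: 2.694
I 0.700 D 0.0880 res [-2.9   1.02] now th 370.98 w 1.167 u for 1.26: 2.662
20 [{"dx": -0.0155, "dy": -0.0047, "dz": 0, "roll": 0, "hand": 0.02}, {"dx": -0.0317, "dy": -0.0059, "dz": 0, "roll": 0, "hand": 0.02}, {"dx": -0.0478, "dy": -0.0036, "dz": 0, "roll": 0, "hand": 0.02}, {"dx": -0.0629, "dy": 0.0021, "dz": 0, "roll": 0, "hand": 0.02}, {"dx": -0.0766, "dy": 0.0109, "dz": 0, "roll": 0, "hand": 0.02}, {"dx": -0.0879, "dy": 0.0225, "dz": 0, "roll": 0, "hand": 0.02}, {"dx": -0.0966, "dy": 0.0362, "dz": 0, "roll": 0, "hand": 0.02}, {"dx": -0.1021, "dy": 0.0515, "dz": 0, "roll": 0, "hand": 0.02}, {"dx": -0.1042, "dy": 0.0676, "dz": 0, "roll": 0, "hand": 0.02}, {"dx": -0.1027, "dy": 0.0837, "dz": 0, "roll": 0, "hand": 0.02}, {"dx": -0.0979, "dy": 0.0992, "dz": 0, "roll": 0, "hand": 0.02}, {"dx": -0.0898, "dy": 0.1132, "dz": 0, "roll": 0, "hand": 0.02}, {"dx": -0.0789, "dy": 0.1252, "dz": 0, "roll": 0, "hand": 0.02}, {"dx": -0.0657, "dy": 0.1346, "dz": 0, "roll": 0, "hand": 0.02}, {"dx": -0.0507, "dy": 0.1409, "dz": 0, "roll": 0, "hand": 0.02}, {"dx": -0.0348, "dy": 0.1439, "dz": 0, "roll": 0, "hand": 0.02}, {"dx": -0.0186, "dy": 0.1433, "dz": 0, "roll": 0, "hand": 0.02}, {"dx": -0.0029, "dy": 0.1393, "dz": 0, "roll": 0, "hand": 0.02}, {"dx": 0.0116, "dy": 0.132, "dz": 0, "roll": 0, "hand": 0.02}, {"dx": 0.0242, "dy": 0.1218, "dz": 0, "roll": 0, "hand": 0.02}]
phi_end 405.382
```

```bash
sed -i 's|segs.append((0.,.05))|segs.append((float(__import__("os").environ.get("PU","0")),.05))|; s|/.5,|/1.,|' fit.py; for PU in 0 1; do PU=$PU python3 fit.py 248.5 287.3 x 465.1;PU=$PU python3 fit.py 248.5 287.3 359.5 465.1;PU=$PU python3 fit.py x 287.3 359.5 465.1; done
```

```text
I 0.700 D 0.0918 res [-5.42 -6.16  3.51] now th 471.54 w 0.905 u for 1.26: 2.715
I 0.700 D 0.0913 res [-5.11 -5.29  1.04  2.32] now th 470.35 w 0.906 u for 1.26: 2.708
I 1.022 D 0.0892 res [-3.43 -0.27  1.59] now th 469.77 w 0.996 u for 1.26: 2.679
I 0.700 D 0.0929 res [-6.2  -5.89  3.51] now th 471.65 w 0.986 u for 1.26: 2.732
I 0.700 D 0.0929 res [-6.2  -5.88  0.98  2.78] now th 470.91 w 0.984 u for 1.26: 2.732
I 1.055 D 0.0898 res [-5.01 -0.78  2.58] now th 470.87 w 1.062 u for 1.26: 2.688
```

```bash
sed -i '$d' us.log; python3 gen.py 157.1 "4*1" "2.7*19"
```

```text
20 [{"dx": -0.0242, "dy": -0.0057, "dz": 0, "roll": 0, "hand": 0.02}, {"dx": -0.041, "dy": -0.005, "dz": 0, "roll": 0, "hand": 0.02}, {"dx": -0.0573, "dy": -0.0005, "dz": 0, "roll": 0, "hand": 0.02}, {"dx": -0.0721, "dy": 0.0076, "dz": 0, "roll": 0, "hand": 0.02}, {"dx": -0.0847, "dy": 0.0187, "dz": 0, "roll": 0, "hand": 0.02}, {"dx": -0.0946, "dy": 0.0323, "dz": 0, "roll": 0, "hand": 0.02}, {"dx": -0.1011, "dy": 0.0478, "dz": 0, "roll": 0, "hand": 0.02}, {"dx": -0.104, "dy": 0.0644, "dz": 0, "roll": 0, "hand": 0.02}, {"dx": -0.1032, "dy": 0.0812, "dz": 0, "roll": 0, "hand": 0.02}, {"dx": -0.0986, "dy": 0.0975, "dz": 0, "roll": 0, "hand": 0.02}, {"dx": -0.0905, "dy": 0.1122, "dz": 0, "roll": 0, "hand": 0.02}, {"dx": -0.0794, "dy": 0.1248, "dz": 0, "roll": 0, "hand": 0.02}, {"dx": -0.0657, "dy": 0.1346, "dz": 0, "roll": 0, "hand": 0.02}, {"dx": -0.0501, "dy": 0.1411, "dz": 0, "roll": 0, "hand": 0.02}, {"dx": -0.0335, "dy": 0.144, "dz": 0, "roll": 0, "hand": 0.02}, {"dx": -0.0167, "dy": 0.143, "dz": 0, "roll": 0, "hand": 0.02}, {"dx": -0.0005, "dy": 0.1384, "dz": 0, "roll": 0, "hand": 0.02}, {"dx": 0.0142, "dy": 0.1303, "dz": 0, "roll": 0, "hand": 0.02}, {"dx": 0.0268, "dy": 0.119, "dz": 0, "roll": 0, "hand": 0.02}, {"dx": 0.0365, "dy": 0.1053, "dz": 0, "roll": 0, "hand": 0.02}]
phi_end 421.138
```

Request:
drive_tool --plan '[{"dx":-0.0242,"dy":-0.0057,"dz":0,"roll":0,"hand":0.02},{"dx":-0.041,"dy":-0.005,"dz":0,"roll":0,"hand":0.02},{"dx":-0.0573,"dy":-0.0005,"dz":0,"roll":0,"hand":0.02},{"dx":-0.0721,"dy":0.0076,"dz":0,"roll":0,"hand":0.02},{"dx":-0.0847,"dy":0.0187,"dz":0,"roll":0,"hand":0.02},{"dx":-0.0946,"dy":0.0323,"dz":0,"roll":0,"hand":0.02},{"dx":-0.1011,"dy":0.0478,"dz":0,"roll":0,"hand":0.02},{"dx":-0.104,"dy":0.0644,"dz":0,"roll":0,"hand":0.02},{"dx":-0.1032,"dy":0.0812,"dz":0,"roll":0,"hand":0.02},{"dx":-0.0986,"dy":0.0975,"dz":0,"roll":0,"hand":0.02},{"dx":-0.0905,"dy":0.1122,"dz":0,"roll":0,"hand":0.02},{"dx":-0.0794,"dy":0.1248,"dz":0,"roll":0,"hand":0.02},{"dx":-0.0657,"dy":0.1346,"dz":0,"roll":0,"hand":0.02},{"dx":-0.0501,"dy":0.1411,"dz":0,"roll":0,"hand":0.02},{"dx":-0.0335,"dy":0.144,"dz":0,"roll":0,"hand":0.02},{"dx":-0.0167,"dy":0.143,"dz":0,"roll":0,"hand":0.02},{"dx":-0.0005,"dy":0.1384,"dz":0,"roll":0,"hand":0.02},{"dx":0.0142,"dy":0.1303,"dz":0,"roll":0,"hand":0.02},{"dx":0.0268,"dy":0.119,"dz":0,"roll":0,"hand":0.02},{"dx":0.0365,"dy":0.1053,"dz":0,"roll":0,"hand":0.02}]'

```text
time: 10.92
ee_pos: [0.5501, 0.179, 0.3488]
tcp_rot: [179.9, 0.1, 90.0]
wrist_force: [-2.8, -6.5, 10.1]
opening: 0.0293
```

```bash
python3 chk.py e scene; python3 gen.py 61.1 "4*1" "2.7*19"
```

```text
t 10.917 tcp r 0.0756 phi 61.66 z 0.3488 F [-2.8 -6.5 10.1] Frad -7.1 Ftan -0.6 open 0.0293
scene theta [222.25, 222.25, 3.445, 6.25] tab [(82, np.float64(224.28))]
20 [{"dx": 0.0082, "dy": -0.0235, "dz": 0, "roll": 0, "hand": 0.02}, {"dx": 0.0092, "dy": -0.0403, "dz": 0, "roll": 0, "hand": 0.02}, {"dx": 0.0064, "dy": -0.0569, "dz": 0, "roll": 0, "hand": 0.02}, {"dx": 0.0, "dy": -0.0725, "dz": 0, "roll": 0, "hand": 0.02}, {"dx": -0.0097, "dy": -0.0862, "dz": 0, "roll": 0, "hand": 0.02}, {"dx": -0.0223, "dy": -0.0974, "dz": 0, "roll": 0, "hand": 0.02}, {"dx": -0.037, "dy": -0.1056, "dz": 0, "roll": 0, "hand": 0.02}, {"dx": -0.0532, "dy": -0.1102, "dz": 0, "roll": 0, "hand": 0.02}, {"dx": -0.07, "dy": -0.1111, "dz": 0, "roll": 0, "hand": 0.02}, {"dx": -0.0866, "dy": -0.1083, "dz": 0, "roll": 0, "hand": 0.02}, {"dx": -0.1022, "dy": -0.1018, "dz": 0, "roll": 0, "hand": 0.02}, {"dx": -0.1159, "dy": -0.092, "dz": 0, "roll": 0, "hand": 0.02}, {"dx": -0.127, "dy": -0.0794, "dz": 0, "roll": 0, "hand": 0.02}, {"dx": -0.1351, "dy": -0.0646, "dz": 0, "roll": 0, "hand": 0.02}, {"dx": -0.1397, "dy": -0.0484, "dz": 0, "roll": 0, "hand": 0.02}, {"dx": -0.1405, "dy": -0.0316, "dz": 0, "roll": 0, "hand": 0.02}, {"dx": -0.1376, "dy": -0.015, "dz": 0, "roll": 0, "hand": 0.02}, {"dx": -0.131, "dy": 0.0005, "dz": 0, "roll": 0, "hand": 0.02}, {"dx": -0.1212, "dy": 0.0142, "dz": 0, "roll": 0, "hand": 0.02}, {"dx": -0.1085, "dy": 0.0253, "dz": 0, "roll": 0, "hand": 0.02}]
phi_end 325.138
```

```bash
python3 fit.py 248.5 287.3 359.5 465.1 582.2; PU=0 python3 fit.py 248.5 287.3 359.5 465.1 582.2; PU=1.5 python3 fit.py 248.5 287.3 359.5 465.1 582.2
```

```text
I 0.961 D 0.0925 o 9.0 res [ 0.27 -1.07  0.04 -0.46  0.65] now th 586.14 w 1.076 u for 1.26: 2.725
I 0.962 D 0.0915 o 8.5 res [ 0.29 -1.04  0.05 -0.46  0.64] now th 586.11 w 1.051 u for 1.26: 2.711
I 0.960 D 0.0945 o 10.2 res [ 0.25 -1.13  0.02 -0.45  0.68] now th 586.22 w 1.125 u for 1.26: 2.754
```

```bash
sed -i '$d' us.log; python3 gen.py 61.1 "4.3*1" "2.72*19"; python3 gen.py 327.923 "2.72*20"
```

```text
20 [{"dx": 0.0085, "dy": -0.0253, "dz": 0, "roll": 0, "hand": 0.02}, {"dx": 0.0091, "dy": -0.0423, "dz": 0, "roll": 0, "hand": 0.02}, {"dx": 0.0058, "dy": -0.0589, "dz": 0, "roll": 0, "hand": 0.02}, {"dx": -0.0011, "dy": -0.0744, "dz": 0, "roll": 0, "hand": 0.02}, {"dx": -0.0113, "dy": -0.0879, "dz": 0, "roll": 0, "hand": 0.02}, {"dx": -0.0243, "dy": -0.0988, "dz": 0, "roll": 0, "hand": 0.02}, {"dx": -0.0395, "dy": -0.1065, "dz": 0, "roll": 0, "hand": 0.02}, {"dx": -0.0559, "dy": -0.1106, "dz": 0, "roll": 0, "hand": 0.02}, {"dx": -0.0729, "dy": -0.1109, "dz": 0, "roll": 0, "hand": 0.02}, {"dx": -0.0895, "dy": -0.1074, "dz": 0, "roll": 0, "hand": 0.02}, {"dx": -0.1048, "dy": -0.1002, "dz": 0, "roll": 0, "hand": 0.02}, {"dx": -0.1182, "dy": -0.0898, "dz": 0, "roll": 0, "hand": 0.02}, {"dx": -0.1289, "dy": -0.0766, "dz": 0, "roll": 0, "hand": 0.02}, {"dx": -0.1363, "dy": -0.0613, "dz": 0, "roll": 0, "hand": 0.02}, {"dx": -0.1402, "dy": -0.0448, "dz": 0, "roll": 0, "hand": 0.02}, {"dx": -0.1402, "dy": -0.0278, "dz": 0, "roll": 0, "hand": 0.02}, {"dx": -0.1364, "dy": -0.0113, "dz": 0, "ro
[... 843 characters left out ...]
"dz": 0, "roll": 0, "hand": 0.02}, {"dx": 0.11, "dy": -0.0902, "dz": 0, "roll": 0, "hand": 0.02}, {"dx": 0.1022, "dy": -0.1052, "dz": 0, "roll": 0, "hand": 0.02}, {"dx": 0.0912, "dy": -0.1182, "dz": 0, "roll": 0, "hand": 0.02}, {"dx": 0.0776, "dy": -0.1283, "dz": 0, "roll": 0, "hand": 0.02}, {"dx": 0.0621, "dy": -0.1352, "dz": 0, "roll": 0, "hand": 0.02}, {"dx": 0.0454, "dy": -0.1383, "dz": 0, "roll": 0, "hand": 0.02}, {"dx": 0.0285, "dy": -0.1377, "dz": 0, "roll": 0, "hand": 0.02}, {"dx": 0.0121, "dy": -0.1332, "dz": 0, "roll": 0, "hand": 0.02}, {"dx": -0.0028, "dy": -0.1252, "dz": 0, "roll": 0, "hand": 0.02}, {"dx": -0.0156, "dy": -0.1141, "dz": 0, "roll": 0, "hand": 0.02}]
phi_end 587.664
```

Request:
drive_tool --plan '[{"dx":0.0085,"dy":-0.0253,"dz":0,"roll":0,"hand":0.02},{"dx":0.0091,"dy":-0.0423,"dz":0,"roll":0,"hand":0.02},{"dx":0.0058,"dy":-0.0589,"dz":0,"roll":0,"hand":0.02},{"dx":-0.0011,"dy":-0.0744,"dz":0,"roll":0,"hand":0.02},{"dx":-0.0113,"dy":-0.0879,"dz":0,"roll":0,"hand":0.02},{"dx":-0.0243,"dy":-0.0988,"dz":0,"roll":0,"hand":0.02},{"dx":-0.0395,"dy":-0.1065,"dz":0,"roll":0,"hand":0.02},{"dx":-0.0559,"dy":-0.1106,"dz":0,"roll":0,"hand":0.02},{"dx":-0.0729,"dy":-0.1109,"dz":0,"roll":0,"hand":0.02},{"dx":-0.0895,"dy":-0.1074,"dz":0,"roll":0,"hand":0.02},{"dx":-0.1048,"dy":-0.1002,"dz":0,"roll":0,"hand":0.02},{"dx":-0.1182,"dy":-0.0898,"dz":0,"roll":0,"hand":0.02},{"dx":-0.1289,"dy":-0.0766,"dz":0,"roll":0,"hand":0.02},{"dx":-0.1363,"dy":-0.0613,"dz":0,"roll":0,"hand":0.02},{"dx":-0.1402,"dy":-0.0448,"dz":0,"roll":0,"hand":0.02},{"dx":-0.1402,"dy":-0.0278,"dz":0,"roll":0,"hand":0.02},{"dx":-0.1364,"dy":-0.0113,"dz":0,"roll":0,"hand":0.02},{"dx":-0.129,"dy":0.004,"dz":0,"roll":0,"hand":0.02},{"dx":-0.1183,"dy":0.0172,"dz":0,"roll":0,"hand":0.02},{"dx":-0.105,"dy":0.0276,"dz":0,"roll":0,"hand":0.02}]'

```text
time: 12.63
ee_pos: [0.5785, 0.0737, 0.3488]
tcp_rot: [180.0, -0.0, 89.9]
wrist_force: [-6.6, 2.8, 11.0]
opening: 0.0291
```

```bash
python3 chk.py f; sed -i '$d' us.log; python3 gen.py 328.385 "2.72*20"
```

```text
t 12.633 tcp r 0.0751 phi 328.88 z 0.3488 F [-6.6  2.8 11. ] Frad -7.1 Ftan -1.0 open 0.0291
20 [{"dx": 0.0154, "dy": 0.0072, "dz": 0, "roll": 0, "hand": 0.02}, {"dx": 0.0319, "dy": 0.0108, "dz": 0, "roll": 0, "hand": 0.02}, {"dx": 0.0489, "dy": 0.0105, "dz": 0, "roll": 0, "hand": 0.02}, {"dx": 0.0654, "dy": 0.0065, "dz": 0, "roll": 0, "hand": 0.02}, {"dx": 0.0805, "dy": -0.0012, "dz": 0, "roll": 0, "hand": 0.02}, {"dx": 0.0935, "dy": -0.0121, "dz": 0, "roll": 0, "hand": 0.02}, {"dx": 0.1038, "dy": -0.0256, "dz": 0, "roll": 0, "hand": 0.02}, {"dx": 0.1108, "dy": -0.041, "dz": 0, "roll": 0, "hand": 0.02}, {"dx": 0.1141, "dy": -0.0577, "dz": 0, "roll": 0, "hand": 0.02}, {"dx": 0.1135, "dy": -0.0746, "dz": 0, "roll": 0, "hand": 0.02}, {"dx": 0.1092, "dy": -0.091, "dz": 0, "roll": 0, "hand": 0.02}, {"dx": 0.1013, "dy": -0.1061, "dz": 0, "roll": 0, "hand": 0.02}, {"dx": 0.0903, "dy": -0.1189, "dz": 0, "roll": 0, "hand": 0.02}, {"dx": 0.0766, "dy": -0.129, "dz": 0, "roll": 0, "hand": 0.02}, {"dx": 0.061, "dy": -0.1357, "dz": 0, "roll": 0, "hand": 0.02}, {"dx": 0.0443, "dy": -0.1387, "dz": 0, "roll": 0, "hand": 0.02}, {"dx": 0.0274, "dy": -0.1379, "dz": 0, "roll": 0, "hand": 0.02}, {"dx": 0.011, "dy": -0.1333, "dz": 0, "roll": 0, "hand": 0.02}, {"dx": -0.0039, "dy": -0.1252, "dz": 0, "roll": 0, "hand": 0.02}, {"dx": -0.0165, "dy": -0.1139, "dz": 0, "roll": 0, "hand": 0.02}]
phi_end 588.126
```

Request:
drive_tool --plan '[{"dx":0.0154,"dy":0.0072,"dz":0,"roll":0,"hand":0.02},{"dx":0.0319,"dy":0.0108,"dz":0,"roll":0,"hand":0.02},{"dx":0.0489,"dy":0.0105,"dz":0,"roll":0,"hand":0.02},{"dx":0.0654,"dy":0.0065,"dz":0,"roll":0,"hand":0.02},{"dx":0.0805,"dy":-0.0012,"dz":0,"roll":0,"hand":0.02},{"dx":0.0935,"dy":-0.0121,"dz":0,"roll":0,"hand":0.02},{"dx":0.1038,"dy":-0.0256,"dz":0,"roll":0,"hand":0.02},{"dx":0.1108,"dy":-0.041,"dz":0,"roll":0,"hand":0.02},{"dx":0.1141,"dy":-0.0577,"dz":0,"roll":0,"hand":0.02},{"dx":0.1135,"dy":-0.0746,"dz":0,"roll":0,"hand":0.02},{"dx":0.1092,"dy":-0.091,"dz":0,"roll":0,"hand":0.02},{"dx":0.1013,"dy":-0.1061,"dz":0,"roll":0,"hand":0.02},{"dx":0.0903,"dy":-0.1189,"dz":0,"roll":0,"hand":0.02},{"dx":0.0766,"dy":-0.129,"dz":0,"roll":0,"hand":0.02},{"dx":0.061,"dy":-0.1357,"dz":0,"roll":0,"hand":0.02},{"dx":0.0443,"dy":-0.1387,"dz":0,"roll":0,"hand":0.02},{"dx":0.0274,"dy":-0.1379,"dz":0,"roll":0,"hand":0.02},{"dx":0.011,"dy":-0.1333,"dz":0,"roll":0,"hand":0.02},{"dx":-0.0039,"dy":-0.1252,"dz":0,"roll":0,"hand":0.02},{"dx":-0.0165,"dy":-0.1139,"dz":0,"roll":0,"hand":0.02}]'

```text
time: 14.3
ee_pos: [0.464, 0.0563, 0.3488]
tcp_rot: [179.9, -0.0, 90.0]
wrist_force: [3.8, 7.4, 5.9]
opening: 0.0289
```

```bash
python3 chk.py g scene; M="248.5 287.3 359.5 465.1 582.2 x"; A=$(python3 - <<'E'
from geo import *
print(float(theta([np.load('pics/sceneg.npz')])[0])+720)
E
); echo $A; for PU in 0 .7; do PU=$PU python3 fit.py $M $A; done
```

```text
t 14.3 tcp r 0.0753 phi 228.22 z 0.3488 F [3.8 7.4 5.9] Frad -8.1 Ftan -2.1 open 0.0289
scene theta [111.75, 111.62, 3.589, 7.0] tab [(61, np.float64(109.7))]
831.75
I 1.106 D 0.0902 o 8.8 res [-0.07 -0.61 -0.38 -0.51  1.49 -0.48] now th 834.69 w 1.114 u for 1.26: 2.693
I 1.163 D 0.0912 o 9.7 res [-0.18 -0.5  -0.54 -0.55  1.81 -0.63] now th 834.59 w 1.153 u for 1.26: 2.706
```

```bash
python3 gen.py 228.126 "4.3*1" "2.69*19"; python3 gen.py 132.675 "2.69*20"; python3 gen.py 29.55 "2.69*20"
```

```text
20 [{"dx": -0.014, "dy": 0.0228, "dz": 0, "roll": 0, "hand": 0.02}, {"dx": -0.0183, "dy": 0.039, "dz": 0, "roll": 0, "hand": 0.02}, {"dx": -0.0189, "dy": 0.0557, "dz": 0, "roll": 0, "hand": 0.02}, {"dx": -0.0158, "dy": 0.0722, "dz": 0, "roll": 0, "hand": 0.02}, {"dx": -0.0091, "dy": 0.0876, "dz": 0, "roll": 0, "hand": 0.02}, {"dx": 0.0009, "dy": 0.1011, "dz": 0, "roll": 0, "hand": 0.02}, {"dx": 0.0136, "dy": 0.112, "dz": 0, "roll": 0, "hand": 0.02}, {"dx": 0.0284, "dy": 0.1199, "dz": 0, "roll": 0, "hand": 0.02}, {"dx": 0.0446, "dy": 0.1242, "dz": 0, "roll": 0, "hand": 0.02}, {"dx": 0.0614, "dy": 0.1249, "dz": 0, "roll": 0, "hand": 0.02}, {"dx": 0.0779, "dy": 0.1217, "dz": 0, "roll": 0, "hand": 0.02}, {"dx": 0.0933, "dy": 0.1151, "dz": 0, "roll": 0, "hand": 0.02}, {"dx": 0.1068, "dy": 0.1051, "dz": 0, "roll": 0, "hand": 0.02}, {"dx": 0.1177, "dy": 0.0924, "dz": 0, "roll": 0, "hand": 0.02}, {"dx": 0.1256, "dy": 0.0776, "dz": 0, "roll": 0, "hand": 0.02}, {"dx": 0.13, "dy": 0.0614, "dz": 0, "roll": 0, "hand": 0.02}, {"dx": 0.1306, "dy": 0.0446, "dz": 0, "roll": 0, "hand": 0.02}, {"dx": 0
[... 2148 characters left out ...]
, "roll": 0, "hand": 0.02}, {"dx": -0.025, "dy": -0.1393, "dz": 0, "roll": 0, "hand": 0.02}, {"dx": -0.0418, "dy": -0.1401, "dz": 0, "roll": 0, "hand": 0.02}, {"dx": -0.0583, "dy": -0.1371, "dz": 0, "roll": 0, "hand": 0.02}, {"dx": -0.0738, "dy": -0.1306, "dz": 0, "roll": 0, "hand": 0.02}, {"dx": -0.0874, "dy": -0.1208, "dz": 0, "roll": 0, "hand": 0.02}, {"dx": -0.0985, "dy": -0.1082, "dz": 0, "roll": 0, "hand": 0.02}, {"dx": -0.1065, "dy": -0.0935, "dz": 0, "roll": 0, "hand": 0.02}, {"dx": -0.111, "dy": -0.0773, "dz": 0, "roll": 0, "hand": 0.02}, {"dx": -0.1118, "dy": -0.0606, "dz": 0, "roll": 0, "hand": 0.02}, {"dx": -0.1089, "dy": -0.044, "dz": 0, "roll": 0, "hand": 0.02}]
phi_end 286.426
```

Request:
drive_tool --plan '[{"dx":-0.014,"dy":0.0228,"dz":0,"roll":0,"hand":0.02},{"dx":-0.0183,"dy":0.039,"dz":0,"roll":0,"hand":0.02},{"dx":-0.0189,"dy":0.0557,"dz":0,"roll":0,"hand":0.02},{"dx":-0.0158,"dy":0.0722,"dz":0,"roll":0,"hand":0.02},{"dx":-0.0091,"dy":0.0876,"dz":0,"roll":0,"hand":0.02},{"dx":0.0009,"dy":0.1011,"dz":0,"roll":0,"hand":0.02},{"dx":0.0136,"dy":0.112,"dz":0,"roll":0,"hand":0.02},{"dx":0.0284,"dy":0.1199,"dz":0,"roll":0,"hand":0.02},{"dx":0.0446,"dy":0.1242,"dz":0,"roll":0,"hand":0.02},{"dx":0.0614,"dy":0.1249,"dz":0,"roll":0,"hand":0.02},{"dx":0.0779,"dy":0.1217,"dz":0,"roll":0,"hand":0.02},{"dx":0.0933,"dy":0.1151,"dz":0,"roll":0,"hand":0.02},{"dx":0.1068,"dy":0.1051,"dz":0,"roll":0,"hand":0.02},{"dx":0.1177,"dy":0.0924,"dz":0,"roll":0,"hand":0.02},{"dx":0.1256,"dy":0.0776,"dz":0,"roll":0,"hand":0.02},{"dx":0.13,"dy":0.0614,"dz":0,"roll":0,"hand":0.02},{"dx":0.1306,"dy":0.0446,"dz":0,"roll":0,"hand":0.02},{"dx":0.1276,"dy":0.0281,"dz":0,"roll":0,"hand":0.02},{"dx":0.1209,"dy":0.0127,"dz":0,"roll":0,"hand":0.02},{"dx":0.111,"dy":-0.0008,"dz":0,"roll":0,"hand":0.02}]'

```text
time: 16.02
ee_pos: [0.4626, 0.1681, 0.3488]
tcp_rot: [179.9, 0.0, 90.0]
wrist_force: [5.5, -4.5, 9.2]
opening: 0.0291
```

Request:
drive_tool --plan '[{"dx":-0.0127,"dy":-0.011,"dz":0,"roll":0,"hand":0.02},{"dx":-0.0275,"dy":-0.0189,"dz":0,"roll":0,"hand":0.02},{"dx":-0.0437,"dy":-0.0233,"dz":0,"roll":0,"hand":0.02},{"dx":-0.0604,"dy":-0.024,"dz":0,"roll":0,"hand":0.02},{"dx":-0.0769,"dy":-0.0209,"dz":0,"roll":0,"hand":0.02},{"dx":-0.0923,"dy":-0.0143,"dz":0,"roll":0,"hand":0.02},{"dx":-0.1059,"dy":-0.0044,"dz":0,"roll":0,"hand":0.02},{"dx":-0.1169,"dy":0.0083,"dz":0,"roll":0,"hand":0.02},{"dx":-0.1248,"dy":0.0231,"dz":0,"roll":0,"hand":0.02},{"dx":-0.1292,"dy":0.0393,"dz":0,"roll":0,"hand":0.02},{"dx":-0.13,"dy":0.056,"dz":0,"roll":0,"hand":0.02},{"dx":-0.1269,"dy":0.0725,"dz":0,"roll":0,"hand":0.02},{"dx":-0.1203,"dy":0.0879,"dz":0,"roll":0,"hand":0.02},{"dx":-0.1104,"dy":0.1015,"dz":0,"roll":0,"hand":0.02},{"dx":-0.0978,"dy":0.1125,"dz":0,"roll":0,"hand":0.02},{"dx":-0.083,"dy":0.1205,"dz":0,"roll":0,"hand":0.02},{"dx":-0.0668,"dy":0.1249,"dz":0,"roll":0,"hand":0.02},{"dx":-0.0501,"dy":0.1257,"dz":0,"roll":0,"hand":0.02},{"dx":-0.0336,"dy":0.1227,"dz":0,"roll":0,"hand":0.02},{"dx":-0.0182,"dy":0.1161,"dz":0,"roll":0,"hand":0.02}]'

```text
time: 17.68
ee_pos: [0.5794, 0.1504, 0.3488]
tcp_rot: [179.9, 0.0, 90.0]
wrist_force: [-4.8, -4.0, 9.6]
opening: 0.0292
```

```bash
python3 chk.py x; python3 gen.py 286.426 "2.69*20"; python3 gen.py 183.302 "2.69*20"
```

```text
t 17.683 tcp r 0.0754 phi 30.16 z 0.3488 F [-4.8 -4.   9.6] Frad -6.2 Ftan -1.0 open 0.0292
20 [{"dx": 0.0065, "dy": 0.0155, "dz": 0, "roll": 0, "hand": 0.02}, {"dx": 0.0163, "dy": 0.0291, "dz": 0, "roll": 0, "hand": 0.02}, {"dx": 0.0289, "dy": 0.0402, "dz": 0, "roll": 0, "hand": 0.02}, {"dx": 0.0436, "dy": 0.0482, "dz": 0, "roll": 0, "hand": 0.02}, {"dx": 0.0597, "dy": 0.0528, "dz": 0, "roll": 0, "hand": 0.02}, {"dx": 0.0765, "dy": 0.0537, "dz": 0, "roll": 0, "hand": 0.02}, {"dx": 0.093, "dy": 0.0508, "dz": 0, "roll": 0, "hand": 0.02}, {"dx": 0.1085, "dy": 0.0443, "dz": 0, "roll": 0, "hand": 0.02}, {"dx": 0.1221, "dy": 0.0345, "dz": 0, "roll": 0, "hand": 0.02}, {"dx": 0.1333, "dy": 0.022, "dz": 0, "roll": 0, "hand": 0.02}, {"dx": 0.1413, "dy": 0.0072, "dz": 0, "roll": 0, "hand": 0.02}, {"dx": 0.1459, "dy": -0.0089, "dz": 0, "roll": 0, "hand": 0.02}, {"dx": 0.1468, "dy": -0.0257, "dz": 0, "roll": 0, "hand": 0.02}, {"dx": 0.1439, "dy": -0.0422, "dz": 0, "roll": 0, "hand": 0.02}, {"dx": 0.1375, "dy": -0.0577, "dz": 0, "roll": 0, "hand": 0.02}, {"dx": 0.1277, "dy": -0.0713, "dz": 0, "ro
[... 906 characters left out ...]
 0.1248, "dz": 0, "roll": 0, "hand": 0.02}, {"dx": -0.0391, "dy": 0.136, "dz": 0, "roll": 0, "hand": 0.02}, {"dx": -0.0245, "dy": 0.1441, "dz": 0, "roll": 0, "hand": 0.02}, {"dx": -0.0084, "dy": 0.1488, "dz": 0, "roll": 0, "hand": 0.02}, {"dx": 0.0084, "dy": 0.1498, "dz": 0, "roll": 0, "hand": 0.02}, {"dx": 0.0249, "dy": 0.147, "dz": 0, "roll": 0, "hand": 0.02}, {"dx": 0.0405, "dy": 0.1406, "dz": 0, "roll": 0, "hand": 0.02}, {"dx": 0.0542, "dy": 0.1309, "dz": 0, "roll": 0, "hand": 0.02}, {"dx": 0.0654, "dy": 0.1184, "dz": 0, "roll": 0, "hand": 0.02}, {"dx": 0.0735, "dy": 0.1038, "dz": 0, "roll": 0, "hand": 0.02}, {"dx": 0.0782, "dy": 0.0877, "dz": 0, "roll": 0, "hand": 0.02}]
phi_end 440.178
```

Request:
drive_tool --plan '[{"dx":0.0136,"dy":-0.0099,"dz":0,"roll":0,"hand":0.02},{"dx":0.0246,"dy":-0.0225,"dz":0,"roll":0,"hand":0.02},{"dx":0.0326,"dy":-0.0372,"dz":0,"roll":0,"hand":0.02},{"dx":0.0371,"dy":-0.0534,"dz":0,"roll":0,"hand":0.02},{"dx":0.0378,"dy":-0.0702,"dz":0,"roll":0,"hand":0.02},{"dx":0.0349,"dy":-0.0867,"dz":0,"roll":0,"hand":0.02},{"dx":0.0283,"dy":-0.1021,"dz":0,"roll":0,"hand":0.02},{"dx":0.0185,"dy":-0.1157,"dz":0,"roll":0,"hand":0.02},{"dx":0.0059,"dy":-0.1268,"dz":0,"roll":0,"hand":0.02},{"dx":-0.0089,"dy":-0.1348,"dz":0,"roll":0,"hand":0.02},{"dx":-0.025,"dy":-0.1393,"dz":0,"roll":0,"hand":0.02},{"dx":-0.0418,"dy":-0.1401,"dz":0,"roll":0,"hand":0.02},{"dx":-0.0583,"dy":-0.1371,"dz":0,"roll":0,"hand":0.02},{"dx":-0.0738,"dy":-0.1306,"dz":0,"roll":0,"hand":0.02},{"dx":-0.0874,"dy":-0.1208,"dz":0,"roll":0,"hand":0.02},{"dx":-0.0985,"dy":-0.1082,"dz":0,"roll":0,"hand":0.02},{"dx":-0.1065,"dy":-0.0935,"dz":0,"roll":0,"hand":0.02},{"dx":-0.111,"dy":-0.0773,"dz":0,"roll":0,"hand":0.02},{"dx":-0.1118,"dy":-0.0606,"dz":0,"roll":0,"hand":0.02},{"dx":-0.1089,"dy":-0.044,"dz":0,"roll":0,"hand":0.02}]'

```text
time: 19.35
ee_pos: [0.5359, 0.0406, 0.3488]
tcp_rot: [179.9, -0.1, 89.9]
wrist_force: [-4.1, 8.0, 10.4]
opening: 0.0289
```

Request:
drive_tool --plan '[{"dx":0.0065,"dy":0.0155,"dz":0,"roll":0,"hand":0.02},{"dx":0.0163,"dy":0.0291,"dz":0,"roll":0,"hand":0.02},{"dx":0.0289,"dy":0.0402,"dz":0,"roll":0,"hand":0.02},{"dx":0.0436,"dy":0.0482,"dz":0,"roll":0,"hand":0.02},{"dx":0.0597,"dy":0.0528,"dz":0,"roll":0,"hand":0.02},{"dx":0.0765,"dy":0.0537,"dz":0,"roll":0,"hand":0.02},{"dx":0.093,"dy":0.0508,"dz":0,"roll":0,"hand":0.02},{"dx":0.1085,"dy":0.0443,"dz":0,"roll":0,"hand":0.02},{"dx":0.1221,"dy":0.0345,"dz":0,"roll":0,"hand":0.02},{"dx":0.1333,"dy":0.022,"dz":0,"roll":0,"hand":0.02},{"dx":0.1413,"dy":0.0072,"dz":0,"roll":0,"hand":0.02},{"dx":0.1459,"dy":-0.0089,"dz":0,"roll":0,"hand":0.02},{"dx":0.1468,"dy":-0.0257,"dz":0,"roll":0,"hand":0.02},{"dx":0.1439,"dy":-0.0422,"dz":0,"roll":0,"hand":0.02},{"dx":0.1375,"dy":-0.0577,"dz":0,"roll":0,"hand":0.02},{"dx":0.1277,"dy":-0.0713,"dz":0,"roll":0,"hand":0.02},{"dx":0.1152,"dy":-0.0825,"dz":0,"roll":0,"hand":0.02},{"dx":0.1005,"dy":-0.0906,"dz":0,"roll":0,"hand":0.02},{"dx":0.0844,"dy":-0.0952,"dz":0,"roll":0,"hand":0.02},{"dx":0.0676,"dy":-0.0961,"dz":0,"roll":0,"hand":0.02}]'

```text
time: 21.02
ee_pos: [0.4387, 0.1082, 0.3488]
tcp_rot: [179.9, -0.0, 90.0]
wrist_force: [6.5, 2.0, 6.3]
opening: 0.0288
```

Request:
drive_tool --plan '[{"dx":-0.0165,"dy":0.0028,"dz":0,"roll":0,"hand":0.02},{"dx":-0.032,"dy":0.0093,"dz":0,"roll":0,"hand":0.02},{"dx":-0.0457,"dy":0.019,"dz":0,"roll":0,"hand":0.02},{"dx":-0.0569,"dy":0.0315,"dz":0,"roll":0,"hand":0.02},{"dx":-0.065,"dy":0.0462,"dz":0,"roll":0,"hand":0.02},{"dx":-0.0696,"dy":0.0623,"dz":0,"roll":0,"hand":0.02},{"dx":-0.0706,"dy":0.0791,"dz":0,"roll":0,"hand":0.02},{"dx":-0.0678,"dy":0.0956,"dz":0,"roll":0,"hand":0.02},{"dx":-0.0613,"dy":0.1111,"dz":0,"roll":0,"hand":0.02},{"dx":-0.0516,"dy":0.1248,"dz":0,"roll":0,"hand":0.02},{"dx":-0.0391,"dy":0.136,"dz":0,"roll":0,"hand":0.02},{"dx":-0.0245,"dy":0.1441,"dz":0,"roll":0,"hand":0.02},{"dx":-0.0084,"dy":0.1488,"dz":0,"roll":0,"hand":0.02},{"dx":0.0084,"dy":0.1498,"dz":0,"roll":0,"hand":0.02},{"dx":0.0249,"dy":0.147,"dz":0,"roll":0,"hand":0.02},{"dx":0.0405,"dy":0.1406,"dz":0,"roll":0,"hand":0.02},{"dx":0.0542,"dy":0.1309,"dz":0,"roll":0,"hand":0.02},{"dx":0.0654,"dy":0.1184,"dz":0,"roll":0,"hand":0.02},{"dx":0.0735,"dy":0.1038,"dz":0,"roll":0,"hand":0.02},{"dx":0.0782,"dy":0.0877,"dz":0,"roll":0,"hand":0.02}]'

```text
time: 22.68
ee_pos: [0.5266, 0.1872, 0.3488]
tcp_rot: [179.9, 0.0, 90.0]
wrist_force: [0.6, -5.7, 10.3]
opening: 0.029
```

```bash
python3 chk.py h scene; wc -l us.log
```

```text
t 22.683 tcp r 0.0757 phi 80.60 z 0.3488 F [ 0.6 -5.7 10.3] Frad -5.6 Ftan -1.5 open 0.029
scene theta [358.0, 357.75, 3.522, 6.75] tab [(93, np.float64(356.5))]
12 us.log
```

```bash
cat > pred.py <<'E'
import sys; from sim import *
# pred.py th0 w0 specs...
segs=[(0.3,.05)]
for s in sys.argv[3:]:
    a,n=s.split('*'); n=int(n)
    segs+=[(u,1/12) for u in ([float(a)]*n if '>' not in a else list(float(a.split('>')[0])+(float(a.split('>')[1])-float(a.split('>')[0]))*np.arange(1,n+1)/n))]
for I,D in((.95,.09),(1.1,.09),(1.2,.09),(1.1,.087),(1.1,.093)):
    T=run(I*.049,D,segs,float(sys.argv[2])); print(I,D,(np.degrees(T[[21,-1],0] if len(T)>21 else T[[-1],0])+float(sys.argv[1])).round(1),'w',T[-1][1].round(3))
E
python3 pred.py 1437.9 1.262 "4*1" "2.69>2.0*9" "2.0*10"; python3 pred.py 1437.9 1.262 "4*1" "2.69>2.0*9" "2.0*10" "2.0*20" "2.0*20"
python3 gen.py 80.178 "4*1" "2.69>2.0*9" "2.0*10"
```

```text
0.95 0.09 [1535.4] w 0.722
1.1 0.09 [1537.3] w 0.747
1.2 0.09 [1538.4] w 0.764
1.1 0.087 [1539.7] w 0.783
1.1 0.093 [1534.9] w 0.712
0.95 0.09 [1538.8 1660.6] w 0.641
1.1 0.09 [1540.8 1663.9] w 0.642
1.2 0.09 [1542.1 1666.1] w 0.642
1.1 0.087 [1543.4 1673.5] w 0.68
1.1 0.093 [1538.3 1654.3] w 0.603
20 [{"dx": 0.0001, "dy": -0.0249, "dz": 0, "roll": 0, "hand": 0.02}, {"dx": -0.0042, "dy": -0.0406, "dz": 0, "roll": 0, "hand": 0.02}, {"dx": -0.0116, "dy": -0.0546, "dz": 0, "roll": 0, "hand": 0.02}, {"dx": -0.0214, "dy": -0.0664, "dz": 0, "roll": 0, "hand": 0.02}, {"dx": -0.033, "dy": -0.0757, "dz": 0, "roll": 0, "hand": 0.02}, {"dx": -0.0458, "dy": -0.0823, "dz": 0, "roll": 0, "hand": 0.02}, {"dx": -0.0591, "dy": -0.0863, "dz": 0, "roll": 0, "hand": 0.02}, {"dx": -0.0725, "dy": -0.0878, "dz": 0, "roll": 0, "hand": 0.02}, {"dx": -0.0854, "dy": -0.0869, "dz": 0, "roll": 0, "hand": 0.02}, {"dx": -0.0976, "dy": -0.084, "dz": 0, "roll": 0, "hand": 0.02}, {"dx": -0.1091, "dy": -0.079, "dz": 0, "roll": 0, "hand": 0.02}, {"dx": -0.1196, "dy": -0.0723, "dz": 0, "roll": 0, "hand": 0.02}, {"dx": -0.1288, "dy": -0.0639, "dz": 0, "roll": 0, "hand": 0.02}, {"dx": -0.1365, "dy": -0.0541, "dz": 0, "roll": 0, "hand": 0.02}, {"dx": -0.1425, "dy": -0.0431, "dz": 0, "roll": 0, "hand": 0.02}, {"dx": -0.1466, "dy": -0.0313, "dz": 0, "roll": 0, "hand": 0.02}, {"dx": -0.1486, "dy": -0.019, "dz": 0, "roll": 0, "hand": 0.02}, {"dx": -0.1486, "dy": -0.0065, "dz": 0, "roll": 0, "hand": 0.02}, {"dx": -0.1466, "dy": 0.0058, "dz": 0, "roll": 0, "hand": 0.02}, {"dx": -0.1425, "dy": 0.0176, "dz": 0, "roll": 0, "hand": 0.02}]
phi_end 293.891
```

```bash
sed -i '$d' us.log; python3 gen.py 80.178 "4.2*1" "2.7*19"; python3 pred.py 1437.9 1.262 "4.2*1" "2.7*19"; python3 pred.py 1437.9 1.262 "4.2*1" "2.7*19" "2.7>2.0*12" "2.0*8"
```

```text
20 [{"dx": -0.0001, "dy": -0.0261, "dz": 0, "roll": 0, "hand": 0.02}, {"dx": -0.0049, "dy": -0.0422, "dz": 0, "roll": 0, "hand": 0.02}, {"dx": -0.0132, "dy": -0.0569, "dz": 0, "roll": 0, "hand": 0.02}, {"dx": -0.0246, "dy": -0.0693, "dz": 0, "roll": 0, "hand": 0.02}, {"dx": -0.0385, "dy": -0.0789, "dz": 0, "roll": 0, "hand": 0.02}, {"dx": -0.0541, "dy": -0.0851, "dz": 0, "roll": 0, "hand": 0.02}, {"dx": -0.0707, "dy": -0.0877, "dz": 0, "roll": 0, "hand": 0.02}, {"dx": -0.0875, "dy": -0.0865, "dz": 0, "roll": 0, "hand": 0.02}, {"dx": -0.1036, "dy": -0.0816, "dz": 0, "roll": 0, "hand": 0.02}, {"dx": -0.1183, "dy": -0.0733, "dz": 0, "roll": 0, "hand": 0.02}, {"dx": -0.1306, "dy": -0.0619, "dz": 0, "roll": 0, "hand": 0.02}, {"dx": -0.1401, "dy": -0.048, "dz": 0, "roll": 0, "hand": 0.02}, {"dx": -0.1463, "dy": -0.0323, "dz": 0, "roll": 0, "hand": 0.02}, {"dx": -0.1488, "dy": -0.0156, "dz": 0, "roll": 0, "hand": 0.02}, {"dx": -0.1476, "dy": 0.0011, "dz": 0, "roll": 0, "hand": 0.02}, {"dx": -0.1426, "dy": 0.0172, "dz": 0, "roll": 0, "hand": 0.02}, {"dx": -0.1342, "dy": 0.0318, "dz": 0, "roll": 0, "hand": 0.02}, {"dx": -0.1227, "dy": 0.0441, "dz": 0, "roll": 0, "hand": 0.02}, {"dx": -0.1088, "dy": 0.0536, "dz": 0, "roll": 0, "hand": 0.02}, {"dx": -0.0931, "dy": 0.0597, "dz": 0, "roll": 0, "hand": 0.02}]
phi_end 345.171
0.95 0.09 [1562.7] w 1.271
1.1 0.09 [1562.7] w 1.271
1.2 0.09 [1562.6] w 1.271
1.1 0.087 [1565.] w 1.306
1.1 0.093 [1560.3] w 1.235
0.95 0.09 [1568.8 1658.7] w 0.734
1.1 0.09 [1568.7 1660.5] w 0.76
1.2 0.09 [1568.7 1661.6] w 0.777
1.1 0.087 [1571.3 1666.5] w 0.798
1.1 0.093 [1566.1 1654.6] w 0.722
```

Request:
drive_tool --plan '[{"dx":-0.0001,"dy":-0.0261,"dz":0,"roll":0,"hand":0.02},{"dx":-0.0049,"dy":-0.0422,"dz":0,"roll":0,"hand":0.02},{"dx":-0.0132,"dy":-0.0569,"dz":0,"roll":0,"hand":0.02},{"dx":-0.0246,"dy":-0.0693,"dz":0,"roll":0,"hand":0.02},{"dx":-0.0385,"dy":-0.0789,"dz":0,"roll":0,"hand":0.02},{"dx":-0.0541,"dy":-0.0851,"dz":0,"roll":0,"hand":0.02},{"dx":-0.0707,"dy":-0.0877,"dz":0,"roll":0,"hand":0.02},{"dx":-0.0875,"dy":-0.0865,"dz":0,"roll":0,"hand":0.02},{"dx":-0.1036,"dy":-0.0816,"dz":0,"roll":0,"hand":0.02},{"dx":-0.1183,"dy":-0.0733,"dz":0,"roll":0,"hand":0.02},{"dx":-0.1306,"dy":-0.0619,"dz":0,"roll":0,"hand":0.02},{"dx":-0.1401,"dy":-0.048,"dz":0,"roll":0,"hand":0.02},{"dx":-0.1463,"dy":-0.0323,"dz":0,"roll":0,"hand":0.02},{"dx":-0.1488,"dy":-0.0156,"dz":0,"roll":0,"hand":0.02},{"dx":-0.1476,"dy":0.0011,"dz":0,"roll":0,"hand":0.02},{"dx":-0.1426,"dy":0.0172,"dz":0,"roll":0,"hand":0.02},{"dx":-0.1342,"dy":0.0318,"dz":0,"roll":0,"hand":0.02},{"dx":-0.1227,"dy":0.0441,"dz":0,"roll":0,"hand":0.02},{"dx":-0.1088,"dy":0.0536,"dz":0,"roll":0,"hand":0.02},{"dx":-0.0931,"dy":0.0597,"dz":0,"roll":0,"hand":0.02}]'

```text
time: 24.4
ee_pos: [0.587, 0.0939, 0.3488]
tcp_rot: [180.0, 0.0, 89.9]
wrist_force: [-7.5, 0.3, 10.5]
opening: 0.0287
```

```bash
python3 chk.py i; python3 gen.py 345.171 "2.7>2.0*12" "2.0*8"
```

```text
t 24.4 tcp r 0.0752 phi 345.70 z 0.3488 F [-7.5  0.3 10.5] Frad -7.3 Ftan -1.5 open 0.0287
20 [{"dx": 0.0163, "dy": 0.0024, "dz": 0, "roll": 0, "hand": 0.02}, {"dx": 0.0324, "dy": 0.0013, "dz": 0, "roll": 0, "hand": 0.02}, {"dx": 0.0475, "dy": -0.003, "dz": 0, "roll": 0, "hand": 0.02}, {"dx": 0.0611, "dy": -0.0103, "dz": 0, "roll": 0, "hand": 0.02}, {"dx": 0.0726, "dy": -0.0199, "dz": 0, "roll": 0, "hand": 0.02}, {"dx": 0.0819, "dy": -0.0313, "dz": 0, "roll": 0, "hand": 0.02}, {"dx": 0.0885, "dy": -0.0439, "dz": 0, "roll": 0, "hand": 0.02}, {"dx": 0.0926, "dy": -0.0573, "dz": 0, "roll": 0, "hand": 0.02}, {"dx": 0.0942, "dy": -0.0708, "dz": 0, "roll": 0, "hand": 0.02}, {"dx": 0.0933, "dy": -0.0839, "dz": 0, "roll": 0, "hand": 0.02}, {"dx": 0.0903, "dy": -0.0964, "dz": 0, "roll": 0, "hand": 0.02}, {"dx": 0.0853, "dy": -0.1079, "dz": 0, "roll": 0, "hand": 0.02}, {"dx": 0.0785, "dy": -0.1184, "dz": 0, "roll": 0, "hand": 0.02}, {"dx": 0.0701, "dy": -0.1276, "dz": 0, "roll": 0, "hand": 0.02}, {"dx": 0.0603, "dy": -0.1353, "dz": 0, "roll": 0, "hand": 0.02}, {"dx": 0.0493, "dy": -0.1412, "dz": 0, "roll": 0, "hand": 0.02}, {"dx": 0.0375, "dy": -0.1452, "dz": 0, "roll": 0, "hand": 0.02}, {"dx": 0.0252, "dy": -0.1473, "dz": 0, "roll": 0, "hand": 0.02}, {"dx": 0.0127, "dy": -0.1472, "dz": 0, "roll": 0, "hand": 0.02}, {"dx": 0.0004, "dy": -0.1451, "dz": 0, "roll": 0, "hand": 0.02}]
phi_end 554.539
```

Request:
drive_tool --plan '[{"dx":0.0163,"dy":0.0024,"dz":0,"roll":0,"hand":0.02},{"dx":0.0324,"dy":0.0013,"dz":0,"roll":0,"hand":0.02},{"dx":0.0475,"dy":-0.003,"dz":0,"roll":0,"hand":0.02},{"dx":0.0611,"dy":-0.0103,"dz":0,"roll":0,"hand":0.02},{"dx":0.0726,"dy":-0.0199,"dz":0,"roll":0,"hand":0.02},{"dx":0.0819,"dy":-0.0313,"dz":0,"roll":0,"hand":0.02},{"dx":0.0885,"dy":-0.0439,"dz":0,"roll":0,"hand":0.02},{"dx":0.0926,"dy":-0.0573,"dz":0,"roll":0,"hand":0.02},{"dx":0.0942,"dy":-0.0708,"dz":0,"roll":0,"hand":0.02},{"dx":0.0933,"dy":-0.0839,"dz":0,"roll":0,"hand":0.02},{"dx":0.0903,"dy":-0.0964,"dz":0,"roll":0,"hand":0.02},{"dx":0.0853,"dy":-0.1079,"dz":0,"roll":0,"hand":0.02},{"dx":0.0785,"dy":-0.1184,"dz":0,"roll":0,"hand":0.02},{"dx":0.0701,"dy":-0.1276,"dz":0,"roll":0,"hand":0.02},{"dx":0.0603,"dy":-0.1353,"dz":0,"roll":0,"hand":0.02},{"dx":0.0493,"dy":-0.1412,"dz":0,"roll":0,"hand":0.02},{"dx":0.0375,"dy":-0.1452,"dz":0,"roll":0,"hand":0.02},{"dx":0.0252,"dy":-0.1473,"dz":0,"roll":0,"hand":0.02},{"dx":0.0127,"dy":-0.1472,"dz":0,"roll":0,"hand":0.02},{"dx":0.0004,"dy":-0.1451,"dz":0,"roll":0,"hand":0.02}]'

```text
time: 26.07
ee_pos: [0.4413, 0.0936, 0.3488]
tcp_rot: [179.9, -0.0, 90.0]
wrist_force: [2.5, 2.0, 6.7]
opening: 0.0292
```

```bash
python3 chk.py j scene; python3 gen.py 194.539 "3.0*1" "2.0*19"; python3 pred.py 1660 .76 "3*1" "2*19"
```

```text
t 26.067 tcp r 0.0753 phi 194.51 z 0.3488 F [2.5 2.  6.7] Frad -2.9 Ftan -1.3 open 0.0292
scene theta [219.75, 219.5, 3.37, 6.25] tab [(83, np.float64(221.77))]
20 [{"dx": -0.0174, "dy": 0.0069, "dz": 0, "roll": 0, "hand": 0.02}, {"dx": -0.0278, "dy": 0.0138, "dz": 0, "roll": 0, "hand": 0.02}, {"dx": -0.0369, "dy": 0.0224, "dz": 0, "roll": 0, "hand": 0.02}, {"dx": -0.0444, "dy": 0.0323, "dz": 0, "roll": 0, "hand": 0.02}, {"dx": -0.0502, "dy": 0.0434, "dz": 0, "roll": 0, "hand": 0.02}, {"dx": -0.0541, "dy": 0.0552, "dz": 0, "roll": 0, "hand": 0.02}, {"dx": -0.056, "dy": 0.0676, "dz": 0, "roll": 0, "hand": 0.02}, {"dx": -0.0558, "dy": 0.0801, "dz": 0, "roll": 0, "hand": 0.02}, {"dx": -0.0535, "dy": 0.0923, "dz": 0, "roll": 0, "hand": 0.02}, {"dx": -0.0493, "dy": 0.1041, "dz": 0, "roll": 0, "hand": 0.02}, {"dx": -0.0431, "dy": 0.1149, "dz": 0, "roll": 0, "hand": 0.02}, {"dx": -0.0352, "dy": 0.1246, "dz": 0, "roll": 0, "hand": 0.02}, {"dx": -0.0258, "dy": 0.1329, "dz": 0, "roll": 0, "hand": 0.02}, {"dx": -0.0152, "dy": 0.1394, "dz": 0, "roll": 0, "hand": 0.02}, {"dx": -0.0037, "dy": 0.1441, "dz": 0, "roll": 0, "hand": 0.02}, {"dx": 0.0085, "dy": 0.1469, "dz": 0, "roll": 0, "hand": 0.02}, {"dx": 0.021, "dy": 0.1476, "dz": 0, "roll": 0, "hand": 0.02}, {"dx": 0.0334, "dy": 0.1462, "dz": 0, "roll": 0, "hand": 0.02}, {"dx": 0.0454, "dy": 0.1427, "dz": 0, "roll": 0, "hand": 0.02}, {"dx": 0.0567, "dy": 0.1374, "dz": 0, "roll": 0, "hand": 0.02}]
phi_end 390.3
0.95 0.09 [1726.8] w 0.648
1.1 0.09 [1727.2] w 0.652
1.2 0.09 [1727.5] w 0.654
1.1 0.087 [1729.6] w 0.687
1.1 0.093 [1724.8] w 0.616
```

Request:
drive_tool --plan '[{"dx":-0.0174,"dy":0.0069,"dz":0,"roll":0,"hand":0.02},{"dx":-0.0278,"dy":0.0138,"dz":0,"roll":0,"hand":0.02},{"dx":-0.0369,"dy":0.0224,"dz":0,"roll":0,"hand":0.02},{"dx":-0.0444,"dy":0.0323,"dz":0,"roll":0,"hand":0.02},{"dx":-0.0502,"dy":0.0434,"dz":0,"roll":0,"hand":0.02},{"dx":-0.0541,"dy":0.0552,"dz":0,"roll":0,"hand":0.02},{"dx":-0.056,"dy":0.0676,"dz":0,"roll":0,"hand":0.02},{"dx":-0.0558,"dy":0.0801,"dz":0,"roll":0,"hand":0.02},{"dx":-0.0535,"dy":0.0923,"dz":0,"roll":0,"hand":0.02},{"dx":-0.0493,"dy":0.1041,"dz":0,"roll":0,"hand":0.02},{"dx":-0.0431,"dy":0.1149,"dz":0,"roll":0,"hand":0.02},{"dx":-0.0352,"dy":0.1246,"dz":0,"roll":0,"hand":0.02},{"dx":-0.0258,"dy":0.1329,"dz":0,"roll":0,"hand":0.02},{"dx":-0.0152,"dy":0.1394,"dz":0,"roll":0,"hand":0.02},{"dx":-0.0037,"dy":0.1441,"dz":0,"roll":0,"hand":0.02},{"dx":0.0085,"dy":0.1469,"dz":0,"roll":0,"hand":0.02},{"dx":0.021,"dy":0.1476,"dz":0,"roll":0,"hand":0.02},{"dx":0.0334,"dy":0.1462,"dz":0,"roll":0,"hand":0.02},{"dx":0.0454,"dy":0.1427,"dz":0,"roll":0,"hand":0.02},{"dx":0.0567,"dy":0.1374,"dz":0,"roll":0,"hand":0.02}]'

```text
time: 27.78
ee_pos: [0.5789, 0.1511, 0.3488]
tcp_rot: [179.9, 0.0, 90.0]
wrist_force: [-4.0, -3.4, 8.8]
opening: 0.029
```

```bash
python3 chk.py k; python3 gen.py 30.3 "2.0*9" "2.0>1.0*6" "1.0>0.2*4" "0*1"; python3 pred.py 1659.7 .76 "3*1" "2*19"  "2.0*9" "2.0>1.0*6" "1.0>0.2*4" "0*1"
```

```text
t 27.783 tcp r 0.0753 phi 30.82 z 0.3488 F [-4.  -3.4  8.8] Frad -5.2 Ftan -0.9 open 0.029
20 [{"dx": 0.0102, "dy": -0.0072, "dz": 0, "roll": 0, "hand": 0.02}, {"dx": 0.0191, "dy": -0.0159, "dz": 0, "roll": 0, "hand": 0.02}, {"dx": 0.0264, "dy": -0.0261, "dz": 0, "roll": 0, "hand": 0.02}, {"dx": 0.0319, "dy": -0.0373, "dz": 0, "roll": 0, "hand": 0.02}, {"dx": 0.0355, "dy": -0.0492, "dz": 0, "roll": 0, "hand": 0.02}, {"dx": 0.0371, "dy": -0.0616, "dz": 0, "roll": 0, "hand": 0.02}, {"dx": 0.0366, "dy": -0.0741, "dz": 0, "roll": 0, "hand": 0.02}, {"dx": 0.034, "dy": -0.0863, "dz": 0, "roll": 0, "hand": 0.02}, {"dx": 0.0294, "dy": -0.0979, "dz": 0, "roll": 0, "hand": 0.02}, {"dx": 0.0236, "dy": -0.1078, "dz": 0, "roll": 0, "hand": 0.02}, {"dx": 0.0171, "dy": -0.1159, "dz": 0, "roll": 0, "hand": 0.02}, {"dx": 0.0103, "dy": -0.1223, "dz": 0, "roll": 0, "hand": 0.02}, {"dx": 0.0036, "dy": -0.1273, "dz": 0, "roll": 0, "hand": 0.02}, {"dx": -0.0027, "dy": -0.131, "dz": 0, "roll": 0, "hand": 0.02}, {"dx": -0.0083, "dy": -0.1337, "dz": 0, "roll": 0, "hand": 0.02}, {"dx": -0.013, "dy": -0.1355, "dz": 0, "roll": 0, "hand": 0.02}, {"dx": -0.0166, "dy": -0.1367, "dz": 0, "roll": 0, "hand": 0.02}, {"dx": -0.019, "dy": -0.1373, "dz": 0, "roll": 0, "hand": 0.02}, {"dx": -0.0202, "dy": -0.1376, "dz": 0, "roll": 0, "hand": 0.02}, {"dx": -0.0202, "dy": -0.1376, "dz": 0, "roll": 0, "hand": 0.02}]
phi_end 166.377
0.95 0.09 [1729.6 1771.1] w 0.0
1.1 0.09 [1730.  1772.9] w 0.0
1.2 0.09 [1730.4 1774. ] w 0.0
1.1 0.087 [1732.6 1778.5] w 0.0
1.1 0.093 [1727.5 1767.2] w 0.0
```

Request:
drive_tool --plan '[{"dx":0.0102,"dy":-0.0072,"dz":0,"roll":0,"hand":0.02},{"dx":0.0191,"dy":-0.0159,"dz":0,"roll":0,"hand":0.02},{"dx":0.0264,"dy":-0.0261,"dz":0,"roll":0,"hand":0.02},{"dx":0.0319,"dy":-0.0373,"dz":0,"roll":0,"hand":0.02},{"dx":0.0355,"dy":-0.0492,"dz":0,"roll":0,"hand":0.02},{"dx":0.0371,"dy":-0.0616,"dz":0,"roll":0,"hand":0.02},{"dx":0.0366,"dy":-0.0741,"dz":0,"roll":0,"hand":0.02},{"dx":0.034,"dy":-0.0863,"dz":0,"roll":0,"hand":0.02},{"dx":0.0294,"dy":-0.0979,"dz":0,"roll":0,"hand":0.02},{"dx":0.0236,"dy":-0.1078,"dz":0,"roll":0,"hand":0.02},{"dx":0.0171,"dy":-0.1159,"dz":0,"roll":0,"hand":0.02},{"dx":0.0103,"dy":-0.1223,"dz":0,"roll":0,"hand":0.02},{"dx":0.0036,"dy":-0.1273,"dz":0,"roll":0,"hand":0.02},{"dx":-0.0027,"dy":-0.131,"dz":0,"roll":0,"hand":0.02},{"dx":-0.0083,"dy":-0.1337,"dz":0,"roll":0,"hand":0.02},{"dx":-0.013,"dy":-0.1355,"dz":0,"roll":0,"hand":0.02},{"dx":-0.0166,"dy":-0.1367,"dz":0,"roll":0,"hand":0.02},{"dx":-0.019,"dy":-0.1373,"dz":0,"roll":0,"hand":0.02},{"dx":-0.0202,"dy":-0.1376,"dz":0,"roll":0,"hand":0.02},{"dx":-0.0202,"dy":-0.1376,"dz":0,"roll":0,"hand":0.02}]'

```text
time: 29.45
ee_pos: [0.4411, 0.1304, 0.3488]
tcp_rot: [179.9, -0.0, 90.0]
wrist_force: [-2.0, 0.5, 8.3]
opening: 0.0292
```

```bash
python3 chk.py l scene top
python3 - <<'E'
from h import *
a=np.load('pics/scenel.npz')['frame'][130:300,225:405,::-1]; b=np.load('pics/topl.npz')['frame'][180:345,210:390,::-1]
b=cv2.copyMakeBorder(b,0,5,0,0,0)
cv2.imwrite('pics/l.png',cv2.resize(np.hstack([a,b]),None,fx=2.2,fy=2.2,interpolation=cv2.INTER_CUBIC))
E
```

```text
t 29.45 tcp r 0.0752 phi 166.26 z 0.3488 F [-2.   0.5  8.3] Frad 2.0 Ftan -0.0 open 0.0292
scene theta [335.75, 335.62, 3.597, 7.5] tab [(102, np.float64(335.11))]
top theta [334.25, 118.99, 0.351, 23.75] tab [(98, np.float64(335.09))]
```

View pics/l.png

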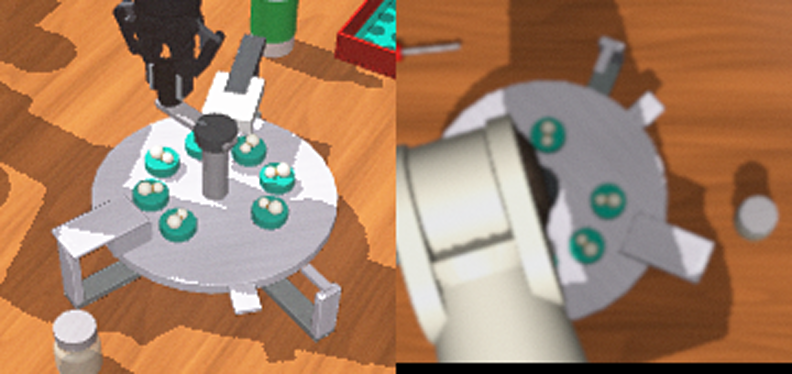

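```bash
for n in 8 9 10; do echo n $n; python3 pred.py 335.2 0 "0.5>2.0*4" "2.0*$n" "2.0>0*5" "0*1" ; done;  python3 gen.py 166.377 "0.5>2.0*4" "2.0*9" "2.0>0*5" "0*2"
```

```text
n 8
0.95 0.09 [355.] w 0.0
1.1 0.09 [353.7] w 0.0
1.2 0.09 [352.9] w 0.0
1.1 0.087 [355.2] w 0.0
1.1 0.093 [352.2] w 0.0
n 9
0.95 0.09 [357.7] w 0.0
1.1 0.09 [356.3] w 0.0
1.2 0.09 [355.4] w 0.0
1.1 0.087 [358.] w 0.0
1.1 0.093 [354.6] w 0.0
n 10
0.95 0.09 [360.4] w 0.0
1.1 0.09 [358.9] w 0.0
1.2 0.09 [358.] w 0.0
1.1 0.087 [360.8] w 0.0
1.1 0.093 [357.1] w 0.0
20 [{"dx": -0.0054, "dy": -0.0011, "dz": 0, "roll": 0, "hand": 0.02}, {"dx": -0.0131, "dy": -0.002, "dz": 0, "roll": 0, "hand": 0.02}, {"dx": -0.0233, "dy": -0.0019, "dz": 0, "roll": 0, "hand": 0.02}, {"dx": -0.0356, "dy": 0.0001, "dz": 0, "roll": 0, "hand": 0.02}, {"dx": -0.0474, "dy": 0.004, "dz": 0, "roll": 0, "hand": 0.02}, {"dx": -0.0584, "dy": 0.0099, "dz": 0, "roll": 0, "hand": 0.02}, {"dx": -0.0683, "dy": 0.0176, "dz": 0, "roll": 0, "hand": 0.02}, {"dx": -0.0768, "dy": 0.0267, "dz": 0, "roll": 0, "hand": 0.02}, {"dx": -0.0836, "dy": 0.0372, "dz": 0, "roll": 0, "hand": 0.02}, {"dx": -0.0886, "dy": 0.0486, "dz": 0, "roll": 0, "hand": 0.02}, {"dx": -0.0917, "dy": 0.0607, "dz": 0, "roll": 0, "hand": 0.02}, {"dx": -0.0927, "dy": 0.0732, "dz": 0, "roll": 0, "hand": 0.02}, {"dx": -0.0916, "dy": 0.0856, "dz": 0, "roll": 0, "hand": 0.02}, {"dx": -0.0892, "dy": 0.0953, "dz": 0, "roll": 0, "hand": 0.02}, {"dx": -0.0866, "dy": 0.1024, "dz": 0, "roll": 0, "hand": 0.02}, {"dx": -0.0845, "dy": 0.1069, "dz": 0, "roll": 0, "hand": 0.02}, {"dx": -0.0833, "dy": 0.1091, "dz": 0, "roll": 0, "hand": 0.02}, {"dx": -0.0833, "dy": 0.1091, "dz": 0, "roll": 0, "hand": 0.02}, {"dx": -0.0833, "dy": 0.1091, "dz": 0, "roll": 0, "hand": 0.02}, {"dx": -0.0833, "dy": 0.1091, "dz": 0, "roll": 0, "hand": 0.02}]
phi_end 298.873
```

Request:
drive_tool --plan '[{"dx":-0.0054,"dy":-0.0011,"dz":0,"roll":0,"hand":0.02},{"dx":-0.0131,"dy":-0.002,"dz":0,"roll":0,"hand":0.02},{"dx":-0.0233,"dy":-0.0019,"dz":0,"roll":0,"hand":0.02},{"dx":-0.0356,"dy":0.0001,"dz":0,"roll":0,"hand":0.02},{"dx":-0.0474,"dy":0.004,"dz":0,"roll":0,"hand":0.02},{"dx":-0.0584,"dy":0.0099,"dz":0,"roll":0,"hand":0.02},{"dx":-0.0683,"dy":0.0176,"dz":0,"roll":0,"hand":0.02},{"dx":-0.0768,"dy":0.0267,"dz":0,"roll":0,"hand":0.02},{"dx":-0.0836,"dy":0.0372,"dz":0,"roll":0,"hand":0.02},{"dx":-0.0886,"dy":0.0486,"dz":0,"roll":0,"hand":0.02},{"dx":-0.0917,"dy":0.0607,"dz":0,"roll":0,"hand":0.02},{"dx":-0.0927,"dy":0.0732,"dz":0,"roll":0,"hand":0.02},{"dx":-0.0916,"dy":0.0856,"dz":0,"roll":0,"hand":0.02},{"dx":-0.0892,"dy":0.0953,"dz":0,"roll":0,"hand":0.02},{"dx":-0.0866,"dy":0.1024,"dz":0,"roll":0,"hand":0.02},{"dx":-0.0845,"dy":0.1069,"dz":0,"roll":0,"hand":0.02},{"dx":-0.0833,"dy":0.1091,"dz":0,"roll":0,"hand":0.02},{"dx":-0.0833,"dy":0.1091,"dz":0,"roll":0,"hand":0.02},{"dx":-0.0833,"dy":0.1091,"dz":0,"roll":0,"hand":0.02}]'

```text
time: 31.13
ee_pos: [0.5506, 0.0474, 0.3488]
tcp_rot: [179.9, 0.0, 90.0]
wrist_force: [-1.3, 0.3, 8.1]
opening: 0.0294
```

```bash
python3 chk.py m scene top
python3 - <<'E'
from h import *
a=np.load('pics/scenem.npz')['frame'][220:290,310:390,::-1]; b=np.load('pics/topm.npz')['frame'][185:255,270:350,::-1]
cv2.imwrite('pics/m.png',cv2.resize(np.hstack([a,b]),None,fx=5,fy=5,interpolation=cv2.INTER_CUBIC))
E
```

```text
t 31.133 tcp r 0.0746 phi 299.18 z 0.3488 F [-1.3  0.3  8.1] Frad -0.9 Ftan -1.0 open 0.0294
scene theta [133.0, 87.64, 3.478, 15.0] tab [(103, np.float64(355.71))]
top theta [131.75, 275.99, 0.266, 23.75] tab [None]
```

View pics/m.png

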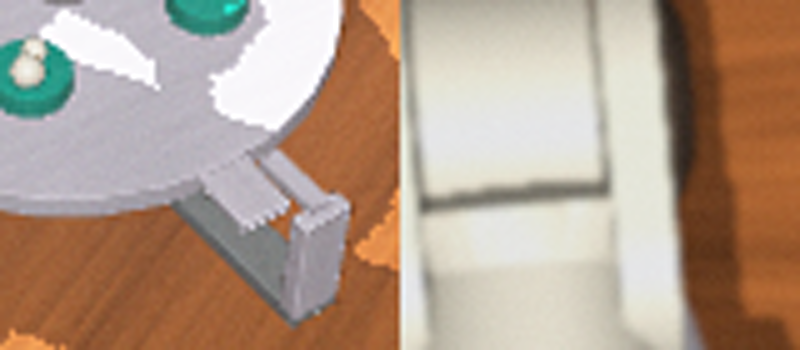

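Run:
```python
from geo import *
c=np.load('pics/scenem.npz')
for C in((.5142,.1125),(.5154,.1103)):
  for n,u,v,z in(('taba',359,266,.063),('tabb',368,261,.063),('tabmid',363.5,263.5,.063),('tabroot a',350.5,257,.063),('fing in',362.2,250.4,.082),('fing out',372.6,259.8,.082)):
    p=at_z(c,u,v,z)[:2]-C; print(n,np.hypot(*p).round(4),np.degrees(np.arctan2(p[1],p[0])).round(2))
W=cloud(c)
for nm,lo,hi in(('finger',.077,.087),('tab',.055,.069)):
    x,y=W[...,0]-.5142,W[...,1]-.1125; r=np.hypot(x,y); a=np.degrees(np.arctan2(y,x))
    m=(c["z_map"]>0)&(W[...,2]>lo)&(W[...,2]<hi)&(r>.158)&(r<.190)&(a>-45)&(a<0)
    v,u=np.nonzero(m); print(nm,m.sum(),a[m].mean(),np.percentile(a[m],[2,50,98]),u.min(),u.max(),v.min(),v.max())
    for r0 in np.arange(.158,.19,.006):
        k=m&(r>r0)&(r<r0+.006); print('  r',r0.round(3),k.sum(),a[k].min().round(1) if k.any() else '',a[k].max().round(1) if k.any() else '',W[k][:,2].mean().round(4) if k.any() else '')
# overlay of the model at theta guesses
im=cv2.resize(c["frame"][220:290,310:390,::-1],None,fx=10,fy=10,interpolation=cv2.INTER_CUBIC)
def poly(th,r0,r1,w,z,col,C=(.5142,.1125)):
    t=np.radians(th); e=np.array([np.cos(t),np.sin(t)]); n=np.array([-e[1],e[0]])
    P=[proj(c,[*(np.array(C)+e*a+n*b),z]) for a,b in((r0,w/2),(r1,w/2),(r1,-w/2),(r0,-w/2))]
    cv2.polylines(im,[(((np.array(P)-[310,220]+.5)*10)).astype(int)],True,col,1)
poly(-23-3.5,.15,.186,.03,.063,(0,0,255)); poly(-23,.158,.19,.012,.082,(0,255,0))
cv2.imwrite('pics/m2.png',im)
```

```text
taba 0.194 -31.89
tabb 0.1925 -23.57
tabmid 0.1928 -27.77
tabroot a 0.1597 -33.28
fing in 0.1695 -24.04
fing out 0.2074 -23.64
taba 0.1919 -31.52
tabb 0.1905 -23.1
tabmid 0.1907 -27.35
tabroot a 0.1575 -32.85
fing in 0.1676 -23.52
fing out 0.2055 -23.21
finger 35 -23.21704171936023 [-25.2295172  -23.17167198 -20.8718009 ] 362 370 250 256
  r 0.158 0   
  r 0.164 1 -23.1 -23.1 0.0782
  r 0.17 6 -24.7 -21.5 0.0806
  r 0.176 14 -25.1 -20.8 0.0799
  r 0.182 12 -25.5 -20.9 0.0795
  r 0.188 2 -24.3 -22.4 0.0803
tab 125 -27.24054688024029 [-31.80108797 -27.49780228 -22.27262632] 352 367 253 265
  r 0.158 23 -31.9 -21.8 0.0602
  r 0.164 24 -31.8 -22.2 0.0605
  r 0.17 24 -31.9 -21.7 0.0598
  r 0.176 21 -31.8 -22.4 0.0601
  r 0.182 29 -31.8 -23.0 0.06
  r 0.188 4 -30.9 -24.3 0.0589
```

View pics/m2.png

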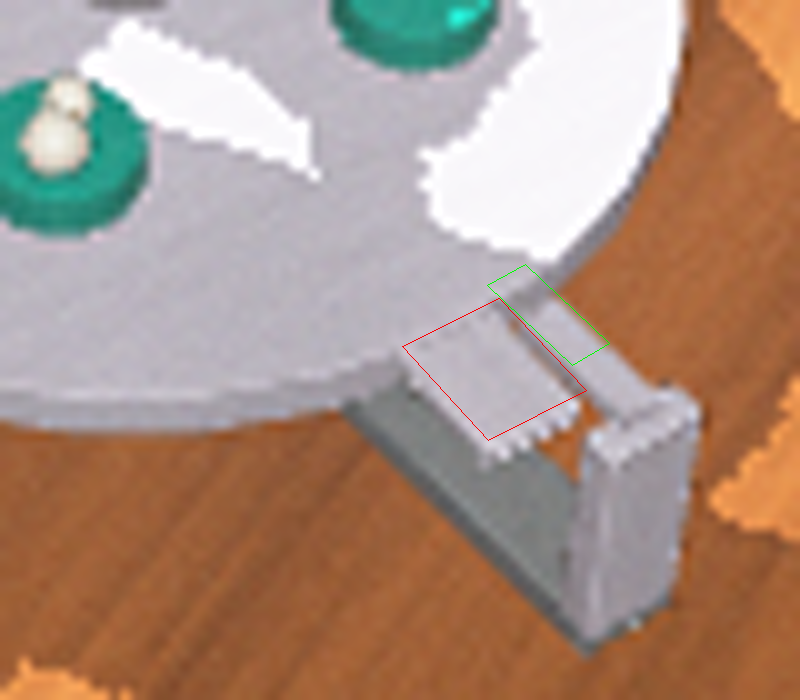

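```bash
for s in "2.0*2 2.0>0*4" "2.0*3 2.0>0*3" "2.0*2 2.0>0*5" "2.0*1 2.0>0*5"; do echo "$s"; python3 pred.py 356 0 "0.5>2.0*4" $s "0*2"|head -3 ; done
```

```text
2.0*2 2.0>0*4
0.95 0.09 [361.] w 0.0
1.1 0.09 [360.5] w 0.0
1.2 0.09 [360.3] w 0.0
2.0*3 2.0>0*3
0.95 0.09 [362.2] w 0.0
1.1 0.09 [361.6] w 0.0
1.2 0.09 [361.3] w 0.0
2.0*2 2.0>0*5
0.95 0.09 [361.6] w 0.0
1.1 0.09 [361.1] w 0.0
1.2 0.09 [360.8] w 0.0
2.0*1 2.0>0*5
0.95 0.09 [359.7] w 0.0
1.1 0.09 [359.4] w 0.0
1.2 0.09 [359.2] w 0.0
```

```bash
python3 gen.py 298.873 "0.5>2.0*4" "2.0*1" "2.0>0*5" "0*2"
```

```text
12 [{"dx": 0.0028, "dy": 0.0047, "dz": 0, "roll": 0, "hand": 0.02}, {"dx": 0.0074, "dy": 0.011, "dz": 0, "roll": 0, "hand": 0.02}, {"dx": 0.0143, "dy": 0.0184, "dz": 0, "roll": 0, "hand": 0.02}, {"dx": 0.0241, "dy": 0.0262, "dz": 0, "roll": 0, "hand": 0.02}, {"dx": 0.035, "dy": 0.0322, "dz": 0, "roll": 0, "hand": 0.02}, {"dx": 0.0444, "dy": 0.0357, "dz": 0, "roll": 0, "hand": 0.02}, {"dx": 0.0517, "dy": 0.0375, "dz": 0, "roll": 0, "hand": 0.02}, {"dx": 0.0566, "dy": 0.0382, "dz": 0, "roll": 0, "hand": 0.02}, {"dx": 0.0591, "dy": 0.0385, "dz": 0, "roll": 0, "hand": 0.02}, {"dx": 0.0591, "dy": 0.0385, "dz": 0, "roll": 0, "hand": 0.02}, {"dx": 0.0591, "dy": 0.0385, "dz": 0, "roll": 0, "hand": 0.02}, {"dx": 0.0591, "dy": 0.0385, "dz": 0, "roll": 0, "hand": 0.02}]
phi_end 354.975
```

Request:
drive_tool --plan '[{"dx":0.0028,"dy":0.0047,"dz":0,"roll":0,"hand":0.02},{"dx":0.0074,"dy":0.011,"dz":0,"roll":0,"hand":0.02},{"dx":0.0143,"dy":0.0184,"dz":0,"roll":0,"hand":0.02},{"dx":0.0241,"dy":0.0262,"dz":0,"roll":0,"hand":0.02},{"dx":0.035,"dy":0.0322,"dz":0,"roll":0,"hand":0.02},{"dx":0.0444,"dy":0.0357,"dz":0,"roll":0,"hand":0.02},{"dx":0.0517,"dy":0.0375,"dz":0,"roll":0,"hand":0.02},{"dx":0.0566,"dy":0.0382,"dz":0,"roll":0,"hand":0.02},{"dx":0.0591,"dy":0.0385,"dz":0,"roll":0,"hand":0.02},{"dx":0.0591,"dy":0.0385,"dz":0,"roll":0,"hand":0.02},{"dx":0.0591,"dy":0.0385,"dz":0,"roll":0,"hand":0.02},{"dx":0.0591,"dy":0.0385,"dz":0,"roll":0,"hand":0.02}]'

```text
time: 32.23
ee_pos: [0.5888, 0.1064, 0.3488]
tcp_rot: [179.9, 0.0, 90.0]
wrist_force: [-1.9, -0.0, 8.3]
opening: 0.0291
```

```bash
python3 chk.py n scene
python3 - <<'E'
from geo import *
c=np.load('pics/scenen.npz'); W=cloud(c)
x,y=W[...,0]-.5142,W[...,1]-.1125; r=np.hypot(x,y); a=np.degrees(np.arctan2(y,x))
for nm,lo,hi in(('finger',.075,.087),('tab',.053,.068)):
    m=(c["z_map"]>0)&(W[...,2]>lo)&(W[...,2]<hi)&(r>.158)&(r<.188)&(a>-45)&(a<0)
    print(nm,m.sum(),a[m].min().round(1),a[m].max().round(1),a[m].mean().round(2))
    if nm=='tab':
        for r0 in np.arange(.158,.188,.006):
            k=m&(r>r0)&(r<r0+.006); print('  ',r0.round(3),k.sum(),a[k].min().round(1),a[k].max().round(1))
cv2.imwrite('pics/n.png',cv2.resize(c["frame"][220:290,310:390,::-1],None,fx=8,fy=8,interpolation=cv2.INTER_CUBIC))
E
```

```text
t 32.233 tcp r 0.0749 phi 355.32 z 0.3488 F [-1.9 -0.   8.3] Frad -1.9 Ftan -0.2 open 0.0291
scene theta [137.5, 98.12, 3.579, 14.75] tab [(76, np.float64(357.43))]
finger 34 -25.3 -20.2 -23.26
tab 98 -29.3 -21.4 -25.64
   0.158 20 -29.2 -21.4
   0.164 14 -29.3 -21.9
   0.17 22 -28.9 -22.4
   0.176 19 -28.7 -22.1
   0.182 23 -28.4 -21.7
```

View pics/n.png

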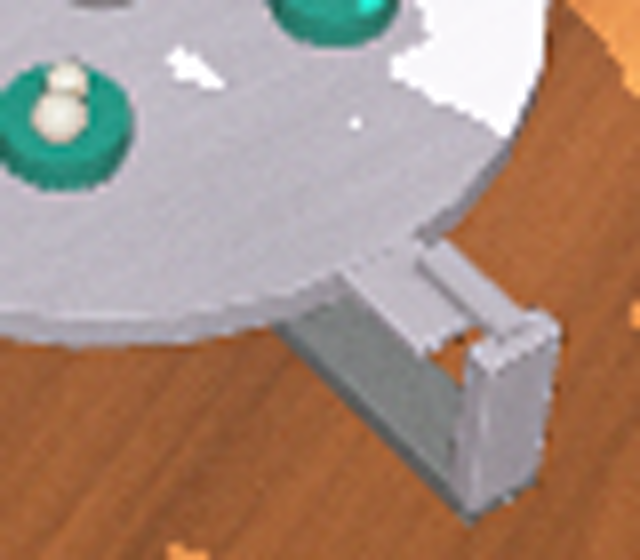

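Request:
drive_tool --plan '[{"dx":0,"dy":0,"dz":0,"roll":0,"hand":0.04},{"dx":0,"dy":0,"dz":0,"roll":0,"hand":0.06},{"dx":0,"dy":0,"dz":0,"roll":0,"hand":0.085},{"dx":0,"dy":0,"dz":0,"roll":0,"hand":0.085},{"dx":0,"dy":0,"dz":0,"roll":0,"hand":0.085},{"dx":0,"dy":0,"dz":-0.02,"roll":0,"hand":0.085},{"dx":0,"dy":0,"dz":-0.05,"roll":0,"hand":0.085},{"dx":0,"dy":0,"dz":-0.08,"roll":0,"hand":0.085},{"dx":0,"dy":0,"dz":-0.1,"roll":0,"hand":0.085},{"dx":0.03,"dy":-0.02,"dz":-0.1,"roll":0,"hand":0.085},{"dx":0.06,"dy":-0.04,"dz":-0.1,"roll":0,"hand":0.085},{"dx":0.09,"dy":-0.06,"dz":-0.1,"roll":0,"hand":0.085},{"dx":0.12,"dy":-0.08,"dz":-0.1,"roll":0,"hand":0.085},{"dx":0.15,"dy":-0.1,"dz":-0.1,"roll":0,"hand":0.085},{"dx":0.18,"dy":-0.12,"dz":-0.1,"roll":0,"hand":0.085},{"dx":0.21,"dy":-0.14,"dz":-0.1,"roll":0,"hand":0.085},{"dx":0.23,"dy":-0.16,"dz":-0.1,"roll":0,"hand":0.085},{"dx":0.25,"dy":-0.18,"dz":-0.1,"roll":0,"hand":0.085},{"dx":0.25,"dy":-0.18,"dz":-0.1,"roll":0,"hand":0.085}]'

```text
time: 33.87
ee_pos: [0.406, 0.3593, 0.4477]
tcp_rot: [-180.0, -0.0, 90.2]
wrist_force: [0.4, 0.9, -0.2]
opening: 0.0844
```

```bash
python3 chk.py o scene top
python3 - <<'E'
from geo import *
for n,C in(('top',(.5129,.1146)),('scene',(.5154,.1103))):
    c=np.load(f'pics/{n}o.npz'); W=cloud(c)
    x,y=W[...,0]-C[0],W[...,1]-C[1]; r=np.hypot(x,y); a=np.degrees(np.arctan2(y,x))
    for nm,lo,hi in(('finger',.075,.087),('tab',.053,.068)):
        m=(c["z_map"]>0)&(W[...,2]>lo)&(W[...,2]<hi)&(r>.158)&(r<.188)&(a>-45)&(a<0)
        print(n,nm,m.sum(),a[m].min().round(1),a[m].max().round(1),a[m].mean().round(2))
    k=(c["z_map"]>0)&(abs(W[...,2]-.215)<.004)&(r<.1); print('knob',W[k].mean(0))
a=np.load('pics/topo.npz')['frame'][190:235,280:335,::-1]; b=np.load('pics/topo.npz')['frame'][190:350,215:355,::-1]
im=np.vstack([cv2.resize(a,(700,572),interpolation=cv2.INTER_CUBIC)])
cv2.imwrite('pics/o.png',im)
E
```

```text
t 33.867 tcp r 0.2695 phi 113.67 z 0.4477 F [ 0.4  0.9 -0.2] Frad 0.6 Ftan -0.8 open 0.0844
scene theta [137.5, 97.81, 3.521, 15.25] tab [(77, np.float64(356.65))]
top theta [359.0, 66.5, 0.308, 9.5] tab [(76, np.float64(359.14))]
top finger 31 -25.0 -21.3 -23.12
top tab 83 -28.9 -18.4 -24.26
knob [0.58716267 0.10719978 0.21524392]
scene finger 40 -24.7 -20.4 -22.79
scene tab 90 -28.7 -21.2 -25.21
knob [0.59197058 0.10382781 0.21332625]
```

View pics/o.png

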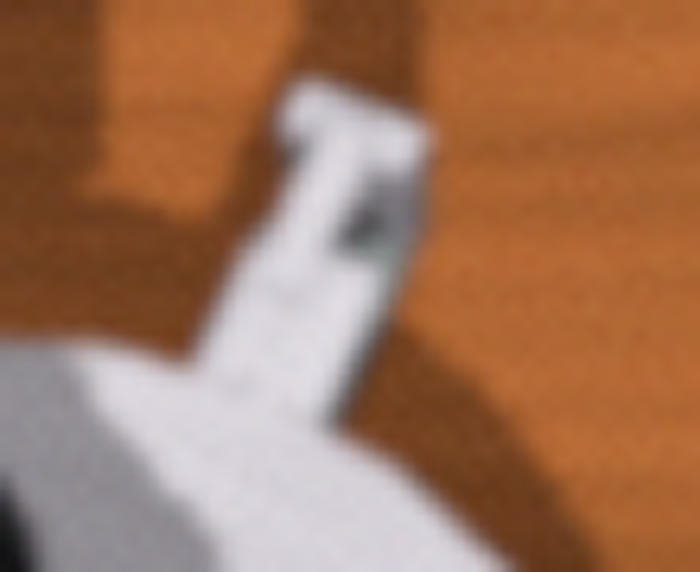

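```bash
python3 -c "
from workcell import bot
print(bot.job_done())"
```

```text
the job is handed in; nothing more can be done
None
```

I turned the carousel by its crank knob up to 12 turns a minute and held it there. I then stopped it with the tab under the pointer, let go of the knob and moved the arm clear, at about 34 s of the 67 s allowed.

- **Speed:** across the unbroken 8.3 s hold, the first and last camera angles give an average of 1.262 rad/s. I took no pictures inside the hold, so its steadiness comes from the constant crank speed, not from direct measurement.
- **Before and after the hold:** camera pauses of 0.05 s each while spinning up caused brief slow-downs of roughly 0.1–0.2 rad/s (model estimate). The last average before the hold was about 1.29 rad/s. One more picture came just after it.
- **Stopping:** it first stopped about 25° short of the pointer. I brought it up with two small forward nudges through the crank, never backwards.
- **Final position:** the top camera, which had a clear view, puts the tab 0.5–1° short of the pointer. The scene camera's automatic reading was 2–3° short because the pointer hides part of the tab. Working from the visible tab edge, the scene view gave about 1° short.
- **Contact:** the gripper touched only the knob. In the readings at the end of each move, the largest was about 17 N at the wrist (14 N sideways). After release it was back near zero with the hand open and clear.

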